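Turn the bench block steel side up and set it in the corner stop

ROBOT

A 7-joint arm with a two-finger parallel gripper is mounted at the origin on the work surface. World frame = base frame: x ahead of the robot, y to its left, z up, the work surface at z = 0. Lengths are in mm, angles in rad, forces in N, time in s.
With the tool pointing down it reaches from about 425 to 950 mm from the base axis. Payload 16.7 kg.
Tool frame: the origin (TCP) lies midway between the tips of the shut fingers; the grasp point (between the pads) lies 19 mm behind it; z points along the fingers, y is the line along which they close (so a half turn about z gives the same grasp; the last joint's range is limited). The gripper opens to 94 mm and grips with 3 to 60 N. Pads are 16 mm wide; open, the fingers measure 119 mm over their backs; the gripper's body (75 mm by 177 mm) begins 78 mm behind the grasp point.
Start: joints at [-1.442, 0.426, 0.074, 1.606, -0.034, 1.111, -0.067], TCP at [185.766, 648.895, 205.467] pointing down, gripper open.
Joint ranges: [-2.85, 2.85], [-0.5, 2.14], [-1.23, 1.37], [0.21, 2.46], [-1.02, 4.16], [0.16, 2.05], [-2.73, 2.73]. Speed limits (rad/s): [1.89, 1.89, 2.39, 2.39, 3.01, 3.01, 3.01].

INTERFACE

Orientations are given as a rotation vector (axis times angle).
In Python, from plant import env gives the robot as it stands. The module is installed in compiled form; this text tells all that it offers.
- The arm moves only by the tool arm_command, never from a script. Its argument "series" is a list of rows, each a list of 4 numbers: the shift along the tool's x, y, z in mm, then the turn about the tool's z in degrees. In form: [[dx, dy, dz, turn], ...]. A call has 1 to 8 rows; each row shifts and turns the commanded pose from where the row before left it, along the tool's axes as they then stand; what a row does not reach is not made up. A row lasts 1/12 s, in which the tool goes at most 41.7 mm and 7.16 degrees, less where a joint would pass 70% of its speed; a pose out of reach is approached as far as the arm can. A call is refused whole if a number of a shift passes 41.7 or a number of a turn 7.16, either way. A call with a gripper value outside its range is refused whole. "fingers" is the opening, from -1 (shut) to 1 (fully open), set as the call begins (left out, the last holds). The fingers move at their own pace and stop on an object; the grip force is fixed at half the most. Time passes only in rows, so rows that do not move let the fingers close. It gives the time, the measured TCP pose, the force, the opening and the grip force at its end, in the units of the state.
- env.get_obs(): the state, without advancing time (a new reading comes with each control period).
- env.camera(name): name is "scene" or "side" or "wrist"; returns the picture (420x560x3 uint8, blue, green, red); there is no depth.
- env.camera_info(name): a dict with "fov_y" (degrees; the focal length in pixels is half the picture's height over the tangent of half this angle, whatever the lens; pixels are square), "cx", "cy" (the principal point, pixels), "R" (3x3) and "t" (3): a world point X has camera coordinates R X + t. Camera axes: x right, y down, z forward; pixel columns grow to the right and rows downward; lengths in mm; the calibration is good to about 2 mm. A picture is of the moment at which its call begins: read the wrist's pose just before it. camera_info takes no time and is no camera call; for the wrist camera it gives the pose at the moment of the call.
- env.sign_off(): hands the job in; it is judged then, once.
Trained networks look in the newest picture that a camera, given by its name, has taken for a name from the list of things; names that differ only in an ending like _2 or _b are one class to them, and where a whole thing is asked for, a point or a joint stands for the part that bears it (a point fixed in the world has none). Each returns a list of dicts, best first, with "confidence" (0 to 1); they miss things now and then, are a little off and sometimes report something else, mostly with a low value. They report only what shows in the picture. A call takes as long as a camera call. They do not tell look-alikes from the thing itself.
- env.regions_of(camera, label): "pixels" (420x560 bool, what is visible of it) and "box" ([left, top, width, height] in pixels, round what is visible of it).
The state is a dict: "t": time; "joint_positions": joint angles; "dq": joint speeds; "effort": joint torques, N m; "position": TCP position; "tool_rot": TCP orientation; "force": force on the tool from outside, world axes, zero at the start; "moment": the same for the moment, N m; "grip_width": finger opening in mm; "grip_force": force on a finger pad.
Only numpy, scipy, OpenCV 4.12 (cv2) and the standard library are available. Lean on these libraries where they do the work, as an engineer would, in place of code of your own. Each camera call takes 0.05 s, during which the arm holds its last target. There are 200 camera calls.

TASK

Turn the orange bench block over so that its steel face is up, and leave it flat on the stop plate's marked square, pushed snugly and squarely against both rails, without ramming them. Turn it in two goes: first stand it on one of its edges and let go, then take hold of it afresh and turn it the rest of the way; set it down each time, never let it topple. Leave the jar, the loupe and the brush alone.

Things in the scene. Friction and masses are not known exactly. Their poses are not given: they have to be found in the camera images.
- block: loose square bench block, 56 x 56 mm and 30 mm thick, about 0.2 kg: a 5 mm steel plate, its face dotted with five dark dimples, backed by 25 mm of orange nylon. Origin: centre of the steel face; x and y run parallel to its square sides; z points from the steel face to the nylon face. It starts lying steel face down (z up) at any yaw
- nylon_face (a point): centre of the block's orange nylon face, 30 mm from the steel face along the block's z
- stop: corner stop fixed to the bench: a dark steel plate 110 x 110 x 6 mm, with two aluminium rails. Origin: centre of the plate's underside, z up. The rails' inner faces lie at x = +40 mm and y = +40 mm in this frame and meet at a right angle; the open sides are towards -x and -y. A thin yellow outline (flush) marks the block's place, centred at x = y = +12 mm. It stands at any yaw
- rails: the two aluminium rails of the stop, 10 mm wide, about 100 mm long, their tops 8 mm above the plate (14 mm above the bench). Same origin and axes as the stop
- corner (a point): where the rails' inner faces meet, on the plate's top (6 mm above the bench)
- jar: bystander: closed jar 52 mm across and 55 mm high, standing; origin under its centre
- loupe: bystander: black eye loupe, 38 mm across and 34 mm high, standing; origin under its centre
- brush: bystander: brush about 160 mm long lying on the bench; origin under its middle, handle to its -x
Mind the look-alikes: they are no part of the job. What is shaped like the block but blue is not meant. Of the things shaped like the stop, the steel one is meant.

How it is judged:
By the outcome, as a careful person would: the job done as asked, in the order asked, and still so for the second after the job is handed in, with the robot touching nothing.
It also fails if it takes over 72 s, if anything falls off the work surface, if the arm or the gripper's body presses on something with over 40 N, if the wrist force passes 120 N, or if a joint passes its speed limit or range.

## Working session

There is one attempt and no reset: what is moved stays moved. The work goes in short steps, Python scripts to look and compute and a tool call to move; the robot and the scene stay as the last step left them, time stands still between calls to the robot, and variables do not carry over. Pictures are saved under pics/ and viewed, at most 10 in all, crops included, and the job is handed in when it is done.

Besides the shell and the picture viewer there is one more tool, called in YAML: its name, and indented under it one key for each argument. arm_command: Moves the arm, as the interface text tells. Its arguments: {"type":"object","properties":{"series":{"type":"array"},"fingers":{"type":"number"}},"required":["series"]}

```bash
mkdir -p pics; cat > h.py <<'E'
import numpy as np, cv2
from plant import env
from scipy.spatial.transform import Rotation as Ro
def cam(n):
    i=env.camera_info(n); f=210/np.tan(np.radians(i['fov_y'])/2)
    K=np.array([[f,0,i['cx']],[0,f,i['cy']],[0,0,1.]]); return K,np.array(i['R']),np.array(i['t'])
def unproj(C,px,z):
    K,R,t=C; px=np.atleast_2d(px).astype(float)
    d=(np.linalg.inv(K)@np.c_[px,np.ones(len(px))].T).T@R; o=-R.T@t
    return o+d*((z-o[2])/d[:,2])[:,None]
def proj(C,X):
    K,R,t=C; p=(np.atleast_2d(X)@R.T+t)@K.T; return p[:,:2]/p[:,2:]
def st():
    o=env.get_obs(); print('t',round(o['t'],2),'p',np.round(o['position'],1),'rot',np.round(o['tool_rot'],3),'F',np.round(o['force'],1),'w',round(o['grip_width'],1),'gf',round(o['grip_force'],1)); return o
E
python3 - <<'E'
from h import *
o=st(); print(env.camera_info('scene'),env.camera_info('side'),env.camera_info('wrist'))
M=Ro.from_rotvec(o['tool_rot']).as_matrix(); print(M.round(3))
for n in ['scene','wrist','side']:
    im=env.camera(n); cv2.imwrite(f'pics/{n}0.png',im); C=cam(n)
    for l in ['block','stop','jar','loupe','brush']:
        for r in env.regions_of(n,l)[:4]:
            b=r['box']; print(n,l,round(r['confidence'],2),b,unproj(C,[b[0]+b[2]/2,b[1]+b[3]/2],0 if l=='stop' else 15).round(0)[0])
E
```

```text
t 0.0 p [185.6 648.5 204.8] rot [-4.360e-01 -3.111e+00  2.000e-03] F [ 0.2  0.2 -0.2] w 93.7 gf 0.0
{'fov_y': 56.99104047441699, 'cx': 281.97410279556635, 'cy': 212.22326702267102, 'R': array([[ 0.76761323,  0.64049682, -0.02310317],
       [ 0.32980537, -0.42565499, -0.84264242],
       [-0.54954377,  0.63920392, -0.53797769]]), 't': array([-483.28065779, -122.27866878, 1302.91656424])} {'fov_y': 47.3381519248446, 'cx': 277.2847890786622, 'cy': 217.03317082348903, 'R': array([[-0.99582224, -0.0908269 , -0.00941006],
       [-0.05616918,  0.69054597, -0.72110421],
       [ 0.07199373, -0.71756305, -0.69276271]]), 't': array([ 603.97054921,   35.95561351, 1207.46186183])} {'fov_y': 69.8361427266996, 'cx': 278.7853962543523, 'cy': 209.2272901655761, 'R': array([[ 0.27510473,  0.96141271, -0.00172779],
       [ 0.92782392, -0.26502167,  0.26250008],
       [ 0.25191302, -0.0738181 , -0.96493042]]), 't': array([-674.11901508,  -28.10122042,  392.02732203])}
[[-0.961  0.275 -0.   ]
 [ 0.275  0.961 -0.001]
 [-0.    -0.001 -1.   ]]
scene block 0.85 [187.3, 219.4, 24.4, 25.2] [436. -98.  15.
[... 330 characters left out ...]
, 241.4, 60.8, 30.4] [718.  -3.  15.]
wrist stop 0.76 [136.5, 350.0, 73.7, 50.5] [426. 408.   0.]
side block 0.64 [300.4, 158.2, 27.4, 22.8] [ 518. -191.   15.]
side block 0.58 [330.8, 181.2, 25.7, 26.5] [435. -89.  15.]
side stop 0.73 [313.4, 333.0, 65.9, 55.0] [432. 397.   0.]
side stop 0.7 [286.6, 266.2, 56.8, 36.5] [501. 211.   0.]
side jar 0.64 [205.1, 274.1, 24.8, 29.9] [717. 254.  15.]
side jar 0.5 [298.4, 156.3, 23.0, 28.3] [ 530. -186.   15.]
side loupe 0.52 [241.1, 148.7, 12.0, 10.7] [ 719. -250.   15.]
side loupe 0.25 [298.4, 158.8, 25.3, 23.0] [ 527. -187.   15.]
side brush 0.8 [207.2, 204.1, 57.7, 16.8] [714.   5.  15.]
side brush 0.32 [286.8, 266.8, 53.3, 38.6] [504. 228.  15.]
```

View pics/scene0.png

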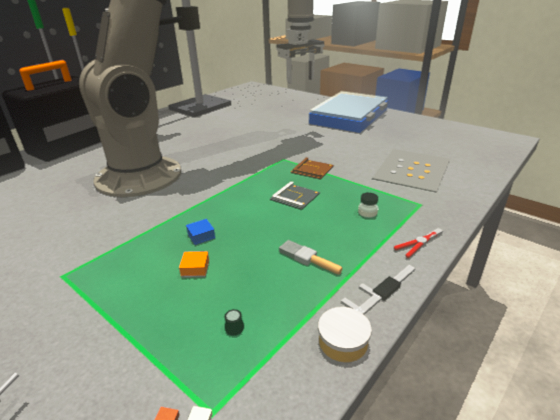

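View pics/side0.png

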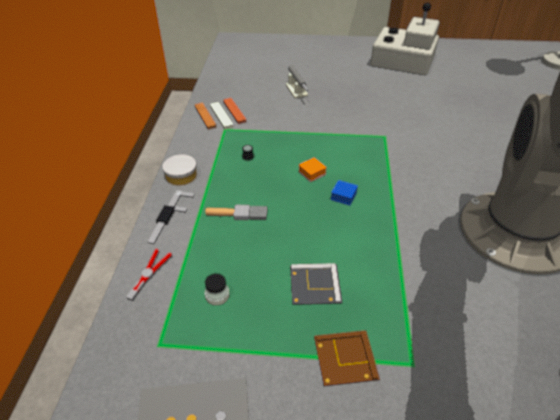

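arm_command:
  series:
    - [-32,-24.5,0,0]
    - [-32,-24.5,0,0]
    - [-32,-24.5,0,0]
    - [-32,-24.5,0,0]
    - [-32,-24.5,0,0]
    - [-32,-24.5,0,0]
    - [-32,-24.5,0,0]
    - [-32,-24.5,0,0]
  fingers: 1

```text
t: 1.57
position: [378.8, 388.3, 205.7]
tool_rot: [0.436, 3.111, 0.001]
force: [1.6, 0.7, 0.4]
grip_width: 94.0
grip_force: 0.0
```

arm_command:
  series:
    - [-32,-24.5,0,0]
    - [-32,-24.5,0,0]
    - [-32,-24.5,0,0]
    - [-32,-24.5,0,0]
    - [-32,-24.5,0,0]
    - [0,0,0,0]
    - [0,0,0,0]
    - [0,0,0,0]

```text
t: 2.23
position: [497.8, 228.5, 205.4]
tool_rot: [-0.437, -3.111, -0.0]
force: [-0.3, 0.4, 0.0]
grip_width: 93.9
grip_force: 0.0
```

```bash
python3 - <<'E'
from h import *
o=st(); C=cam('wrist'); im=env.camera('wrist'); cv2.imwrite('pics/w1.png',im)
for r in env.regions_of('wrist','stop')[:3]:
    print(r['confidence'],r['box'])
    m=r['pixels'].astype(np.uint8); cs,_=cv2.findContours(m,0,1); c=max(cs,key=cv2.contourArea)
    w=unproj(C,c[:,0,:],6)[:,:2].astype(np.float32); print(cv2.minAreaRect(w))
E
```

```text
t 2.23 p [497.8 228.5 205.4] rot [-0.437 -3.111 -0.   ] F [-0.3  0.4  0. ] w 93.9 gf 0.0
0.96 [336.4, 34.5, 115.9, 128.4]
((435.6973876953125, 391.707275390625), (111.31283569335938, 115.38622283935547), 11.10527229309082)
0.82 [213.1, 139.4, 110.7, 107.4]
((502.64990234375, 211.07159423828125), (111.14849853515625, 111.63848876953125), 6.3888139724731445)
```

View pics/w1.png

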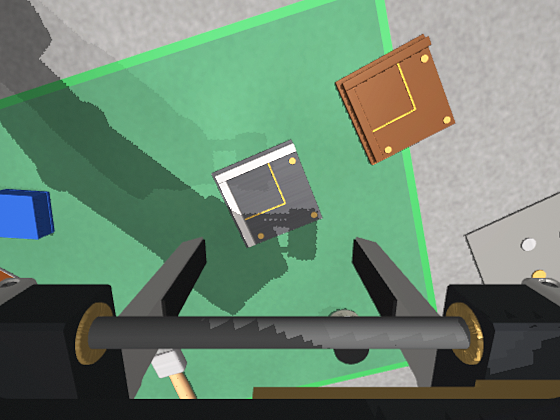

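arm_command:
  series:
    - [-12.8,-35.8,6.8,0]
    - [-12.8,-35.8,6.8,0]
    - [-12.8,-35.8,6.8,0]
    - [-12.8,-35.8,6.8,0]
    - [-12.8,-35.8,6.8,0]
    - [-12.8,-35.8,6.8,0]
    - [-12.8,-35.8,6.8,0]
    - [-12.8,-35.8,6.8,0]

```text
t: 3.0
position: [517.6, -75.6, 151.0]
tool_rot: [0.432, 3.111, 0.001]
force: [1.2, 0.6, 0.9]
grip_width: 94.0
grip_force: 0.0
```

arm_command:
  series:
    - [-12.8,-35.8,6.8,0]
    - [-12.8,-35.8,6.8,0]
    - [-12.8,-35.8,6.8,0]
    - [0,0,0,0]
    - [0,0,0,0]
    - [0,0,0,0]

```text
t: 3.5
position: [525.2, -187.9, 130.5]
tool_rot: [-0.435, -3.111, -0.001]
force: [0.1, 0.2, -0.9]
grip_width: 94.5
grip_force: 0.0
```

```bash
python3 - <<'E'
from h import *
o=st(); C=cam('wrist'); im=env.camera('wrist'); cv2.imwrite('pics/w2.png',im)
hsv=cv2.cvtColor(im,cv2.COLOR_BGR2HSV); print(hsv.shape)
for r in env.regions_of('wrist','block')[:3]:
    m=r['pixels']; print(r['confidence'],r['box'],np.median(hsv[m],axis=0))
    t=(m&(hsv[:,:,2]>200)).astype(np.uint8)
    for z,mm in ((30,t),(30,m.astype(np.uint8))):
        cs,_=cv2.findContours(mm,0,1); c=max(cs,key=cv2.contourArea)
        w=unproj(C,c[:,0,:],z)[:,:2].astype(np.float32); print(cv2.minAreaRect(w))
E
```

```text
t 3.5 p [ 525.2 -187.9  130.5] rot [-4.350e-01 -3.111e+00 -1.000e-03] F [ 0.1  0.2 -0.9] w 94.5 gf 0.0
(420, 560, 3)
0.74 [239.4, 168.7, 79.6, 78.0] [ 12. 192. 202.]
((525.6796264648438, -189.14987182617188), (54.89665222167969, 55.86563491821289), 40.177433013916016)
((524.0524291992188, -188.99884033203125), (57.35615539550781, 58.71634292602539), 40.33560562133789)
0.64 [313.7, 51.0, 74.8, 73.3] [108. 166. 249.]
((435.9224853515625, -95.9699935913086), (55.561283111572266, 55.60445022583008), 70.04133605957031)
((435.97869873046875, -98.03364562988281), (59.96902847290039, 58.2027702331543), 70.82194519042969)
```

View pics/w2.png

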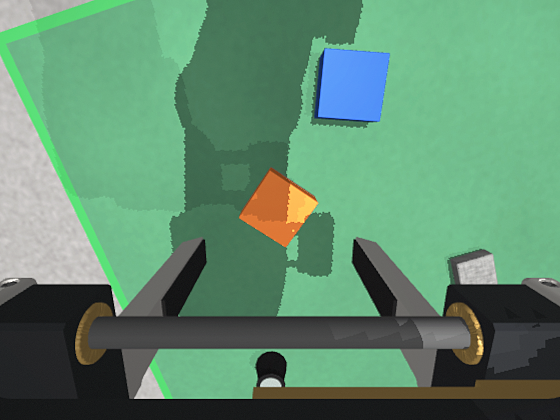

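arm_command:
  series:
    - [21,13.3,0,0]
    - [0,0,14,6.78]
    - [0,0,14,6.78]
    - [0,0,14,6.78]
    - [0,0,14,6.78]
    - [0,0,14,6.78]
    - [0,0,0,0]
    - [0,0,0,0]

```text
t: 4.27
position: [508.5, -169.3, 60.6]
tool_rot: [-1.316, -2.852, 0.001]
force: [-0.4, 0.1, 0.8]
grip_width: 94.3
grip_force: 0.0
```

```bash
python3 - <<'E'
from h import *
o=st(); print(np.round(o['joint_positions'],2)); C=cam('wrist'); im=env.camera('wrist'); cv2.imwrite('pics/w3.png',im)
M=Ro.from_rotvec(o['tool_rot']).as_matrix(); print(M[:2,:2].round(3))
hsv=cv2.cvtColor(im,cv2.COLOR_BGR2HSV)
m=((hsv[:,:,0]>8)&(hsv[:,:,0]<20)&(hsv[:,:,1]>150)).astype(np.uint8)
for r in env.regions_of('wrist','block')[:2]:
    mm=r['pixels'].astype(np.uint8); cs,_=cv2.findContours(mm,0,1); c=max(cs,key=cv2.contourArea)
    w=unproj(C,c[:,0,:],30)[:,:2].astype(np.float32); b=cv2.minAreaRect(w);print(r['confidence'],b)
    print('tool coords', ((b[0]-o['position'][:2])@M[:2,:2]).round(1))
E
```

```text
t 4.27 p [ 508.5 -169.3   60.6] rot [-1.316e+00 -2.852e+00  1.000e-03] F [-0.4  0.1  0.8] w 94.3 gf 0.0
[-0.27  0.44  0.59  2.07 -0.36  0.73  1.25]
[[-0.649  0.761]
 [ 0.761  0.649]]
0.84 ((435.998291015625, -96.16278839111328), (56.28733825683594, 56.40988540649414), 69.76229858398438)
tool coords [102.6  -7.7]
0.61 ((523.06689453125, -186.28848266601562), (56.78299331665039, 64.42083740234375), 40.48161315917969)
tool coords [-22.4   0.1]
```

View pics/w3.png

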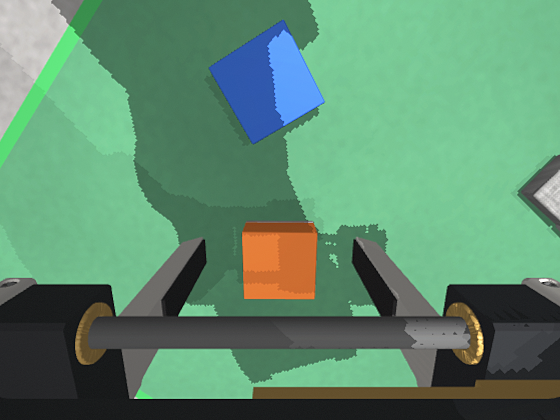

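arm_command:
  series:
    - [0,0,12,0]
    - [0,0,12,0]
    - [0,0,12,0]
    - [0,0,12,0]
    - [0,0,0,0]
    - [0,0,0,0]

```text
t: 4.87
position: [507.7, -170.8, 11.8]
tool_rot: [-1.324, -2.847, 0.001]
force: [-0.8, -0.9, 0.1]
grip_width: 93.9
grip_force: 0.0
```

arm_command:
  series:
    - [0,0,0,0]
    - [0,0,0,0]
    - [0,0,0,0]
    - [0,0,0,0]
    - [0,0,0,0]
    - [0,0,0,0]
    - [0,0,0,0]
    - [0,0,0,0]
  fingers: -1

```text
t: 5.53
position: [508.6, -170.5, 12.9]
tool_rot: [1.324, 2.848, 0.0]
force: [-0.4, 1.0, 3.5]
grip_width: 55.7
grip_force: 30.0
```

Gripped at 56 mm. Lift 60 mm and see how the block hangs.

arm_command:
  series:
    - [0,0,-6,0]
    - [0,0,-10,0]
    - [0,0,-15,0]
    - [0,0,-15,0]
    - [0,0,-14,0]
    - [0,0,0,0]
    - [0,0,0,0]

```text
t: 6.12
position: [508.9, -170.5, 73.4]
tool_rot: [1.324, 2.848, 0.001]
force: [0.3, 0.4, -2.1]
grip_width: 55.7
grip_force: 30.0
```

```bash
python3 - <<'E'
from h import *
o=st(); print(o['moment'])
a=env.camera('wrist'); b=env.camera('side'); s=env.camera('scene')
C=cam('side'); u=proj(C,o['position'])[0].astype(int); v=proj(cam('scene'),o['position'])[0].astype(int); print(u,v)
def crop(i,c): return cv2.resize(i[max(c[1]-45,0):c[1]+45,max(c[0]-45,0):c[0]+45],(400,400),interpolation=2)
cv2.imwrite('pics/x4.png',np.hstack([crop(b,u),crop(s,v)])); cv2.imwrite('pics/w4.png',a)
for r in env.regions_of('wrist','block')[:2]: print(r['confidence'],r['box'])
E
```

```text
t 6.12 p [ 508.9 -170.5   73.4] rot [1.324e+00 2.848e+00 1.000e-03] F [ 0.3  0.4 -2.1] w 55.7 gf 30.0
[ 0.02590008  0.07161397 -0.04732038]
[318 157] [191 237]
0.89 [231.6, 240.1, 95.7, 75.4]
0.83 [209.8, 25.1, 110.1, 115.9]
```

View pics/x4.png

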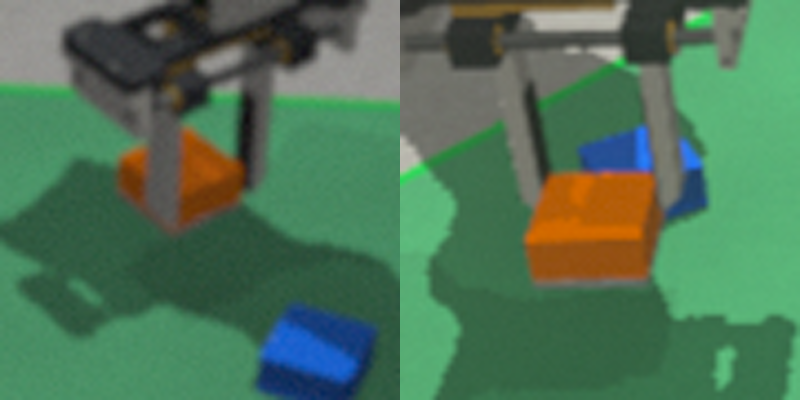

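```bash
cat >> h.py <<'E'
def fitstop(im,C,box):
    x0,y0,w,h=[int(v) for v in box]; hsv=cv2.cvtColor(im,cv2.COLOR_BGR2HSV)
    sub=np.zeros(im.shape[:2],bool); sub[y0:y0+h,x0:x0+w]=1
    yel=sub&(hsv[:,:,0]>20)&(hsv[:,:,0]<35)&(hsv[:,:,1]>110)
    n,l,s,_=cv2.connectedComponentsWithStats(yel.astype(np.uint8),connectivity=8)
    big=1+np.argmax([max(q[2],q[3]) for q in s[1:]]); 
    ys,xs=np.nonzero(yel); P=unproj(C,np.c_[xs,ys],6)[:,:2]
    ys,xs=np.nonzero(l==big); P0=unproj(C,np.c_[xs,ys],6)[:,:2]
    from scipy.optimize import least_squares
    def loc(p,Q): c,s_=np.cos(p[2]),np.sin(p[2]); d=Q-p[:2]; return np.c_[d@[c,s_],d@[-s_,c]]
    def dist(L):  # distance to the L of outline x=-16 or y=-16
        a=np.hypot(L[:,0]+16,L[:,1]-np.clip(L[:,1],-16,40)); b=np.hypot(L[:,1]+16,L[:,0]-np.clip(L[:,0],-16,40)); return np.minimum(a,b)
    # endpoints anchored softly by corner only
    p0=np.r_[P.mean(0),np.radians(186.4)]
    r=min((least_squares(lambda p:dist(loc(p,P)),p0+[dx,dy,0],loss='soft_l1') for dx in(-12,0,12) for dy in(-12,0,12)),key=lambda r:r.cost)
    L=loc(r.x,P); print('yellow',len(P),'cost',round(r.cost,1),'range',L.min(0).round(1),L.max(0).round(1))
    wh=sub&(hsv[:,:,1]<25)&(hsv[:,:,2]>150); ys,xs=np.nonzero(wh); W=loc(r.x,unproj(C,np.c_[xs,ys],14)[:,:2])
    if len(W): print('rails x',np.percentile(W[W[:,1]<30][W[W[:,1]<30][:,0]>30][:,0],[2,50,98]).round(1),'y',np.percentile(W[(W[:,0]<30)&(W[:,1]>30)][:,1],[2,50,98]).round(1))
    print('stop',r.x[:2].round(1),np.degrees(r.x[2]).round(2)); return r.x
E
python3 - <<'E'
from h import *
o=env.get_obs(); K,R,t=cam('wrist'); M=Ro.from_rotvec(o['tool_rot']).as_matrix(); p=np.array(o['position'])
Rt=R@M; tt=R@p+t     # tool->cam
M1=Ro.from_rotvec([-0.437,-3.111,0]).as_matrix(); p1=np.array([497.8,228.5,205.4]); R1=Rt@M1.T; C=(K,R1,tt-R1@p1)
fitstop(cv2.imread('pics/w1.png'),C,[205,132,125,122])
print(M[:2,:2].round(3))
E
```

```text
yellow 164 cost 815.7 range [-17.6 -46.8] [40.6 38.5]
rails x [41.5 47.2 52.8] y [40.9 45.8 51.2]
stop [504.2 213.3] 184.69
[[-0.645  0.765]
 [ 0.765  0.645]]
```

arm_command:
  series:
    - [0,0,0,-6.8]
    - [0,0,0,-6.8]
    - [0,0,0,-6.8]
    - [0,0,0,-6.8]
    - [0,0,0,-6.8]
    - [0,0,0,-6.8]
    - [0,0,0,-6.8]
    - [0,0,0,-6.8]

```text
t: 6.98
position: [508.0, -170.6, 72.0]
tool_rot: [0.133, -3.138, -0.0]
force: [0.1, -0.1, -1.5]
grip_width: 55.8
grip_force: 30.0
```

arm_command:
  series:
    - [-5,20,0,0]
    - [-10.6,36,0,0]
    - [-10.6,36,0,0]
    - [-10.6,36,0,0]
    - [-10.6,36,0,0]
    - [-10.6,36,0,0]
    - [-10.6,36,0,0]
    - [-10.6,36,0,0]

```text
t: 7.65
position: [565.6, 108.5, 72.0]
tool_rot: [0.124, -3.138, 0.0]
force: [0.2, -0.3, -2.4]
grip_width: 55.6
grip_force: 30.0
```

arm_command:
  series:
    - [-10.6,36,0,0]
    - [-10.6,36,0,0]
    - [-10.6,36,0,0]
    - [-5,20,0,0]
    - [0,0,0,0]
    - [0,0,0,0]
    - [0,0,0,0]

```text
t: 8.23
position: [592.1, 236.1, 71.8]
tool_rot: [0.123, -3.138, 0.002]
force: [0.4, 0.4, -2.5]
grip_width: 55.9
grip_force: 30.0
```

```bash
sed -i "s/yel=sub&(hsv\[:,:,0\]>20)/yel=sub\&(hsv[:,:,0]>24)/" h.py; python3 - <<'E'
from h import *
o=st(); M=Ro.from_rotvec(o['tool_rot']).as_matrix(); print(M[:2,:2].round(3)); C=cam('wrist'); im=env.camera('wrist'); cv2.imwrite('pics/w5.png',im)
for l in('stop','block'):
  for r in env.regions_of('wrist',l)[:3]: print(l,r['confidence'],r['box'])
p=np.array([504.2,213.3]);a=np.radians(184.7);u=np.array([np.cos(a),np.sin(a)]);v=np.array([-u[1],u[0]])
c=[np.r_[p+x*u+y*v,6] for x in(-55,55) for y in (-55,55)]; q=proj(C,c); print(q.round(0))
b=[max(q[:,0].min()-8,0),max(q[:,1].min()-8,0),np.ptp(q[:,0])+16,np.ptp(q[:,1])+16]
x=fitstop(im,C,b)
E
```

```text
t 8.23 p [592.1 236.1  71.8] rot [ 1.230e-01 -3.138e+00  2.000e-03] F [ 0.4  0.4 -2.5] w 55.9 gf 30.0
[[-0.997 -0.078]
 [-0.078  0.997]]
stop 0.82 [178.5, 24.1, 152.4, 157.0]
stop 0.6 [430.2, 1.5, 129.1, 118.4]
block 0.72 [232.1, 240.6, 98.2, 78.9]
[[327. 179.]
 [194. 180.]
 [333.  30.]
 [182.  30.]]
yellow 468 cost 3833.0 range [-49.1 -48.9] [41.7 41.9]
rails x [30.5 45.3 52.3] y [41.3 46.6 51.9]
stop [504.4 213.7] 188.28
```

View pics/w5.png

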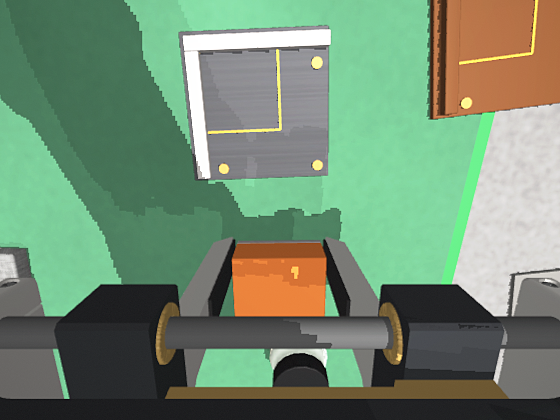

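```bash
sed -i "s/p0=np.r_\[P.mean/P=P0; p0=np.r_[P.mean/" h.py; python3 - <<'E'
from h import *
C=cam('wrist'); im=cv2.imread('pics/w5.png'); x=fitstop(im,C,[174,22,167,166])
w=unproj(C,[[328,176],[330,46],[198,180]],6)[:,:2]
c,s=np.cos(x[2]),np.sin(x[2]); print(((w-x[:2])@np.array([[c,-s],[s,c]])).round(1))
o=env.get_obs(); d=o['position'][:2]-x[:2]; print('tcp in stop',(d@np.array([[c,-s],[s,c]])).round(1))
E
```

```text
yellow 350 cost 43.9 range [-17.  -16.9] [41.5 41. ]
rails x [30.7 45.1 52.5] y [40.8 45.8 50.8]
stop [504.1 212.8] 186.61
[[-54.7 -54.3]
 [ 42.  -55.3]
 [-54.   53.1]]
tcp in stop [-90.5 -12.7]
```

arm_command:
  series:
    - [0,7,12,-2.1]
    - [0,0,14,0]
    - [0,0,14,0]
    - [0,0,11,0]
    - [0,0,4,0]
    - [0,0,2,0]
    - [0,0,1,0]
    - [0,0,0,0]

```text
t: 9.05
position: [592.3, 244.2, 14.8]
tool_rot: [-0.181, 3.136, -0.0]
force: [0.9, 0.8, -1.7]
grip_width: 55.7
grip_force: 30.0
```

```bash
python3 -c "
from h import *
o=st();print(o['moment'])"
```

```text
t 9.05 p [592.3 244.2  14.8] rot [-0.181  3.136 -0.   ] F [ 0.9  0.8 -1.7] w 55.7 gf 30.0
[0.05311199 0.10081164 0.00418176]
```

arm_command:
  series:
    - [0,0,1,0]
    - [0,0,0.7,0]
    - [0,0,0,0]

```text
t: 9.3
position: [592.1, 244.4, 13.2]
tool_rot: [-0.181, 3.136, 0.0]
force: [0.2, -0.0, -2.5]
grip_width: 55.6
grip_force: 30.0
```

arm_command:
  series:
    - [0,0,0,0]
    - [0,0,0,0]
    - [0,0,0,0]
    - [0,0,0,0]
    - [-4,0,-3.5,0]
    - [-4,0,-3.5,0]
    - [0,0,0,0]
  fingers: 0.6

```text
t: 9.88
position: [601.4, 245.5, 21.0]
tool_rot: [-0.181, 3.135, 0.001]
force: [1.6, 0.4, 0.3]
grip_width: 75.0
grip_force: 0.0
```

arm_command:
  series:
    - [0,0,0,0]
    - [0,0,0,0]
    - [0,0,0,0]
    - [0,0,0,0]
    - [0,0,0,0]
    - [0,0,0,0]
  fingers: -1

```text
t: 10.38
position: [599.8, 245.2, 19.8]
tool_rot: [0.182, -3.136, 0.0]
force: [-0.2, -0.2, -1.3]
grip_width: 55.5
grip_force: 30.0
```

arm_command:
  series:
    - [8,0,-1.5,0]
    - [8,0,0,0]
    - [7,0,0,0]
    - [0,0,0,0]

```text
t: 10.72
position: [575.1, 242.5, 21.4]
tool_rot: [0.182, -3.135, 0.0]
force: [0.7, 1.1, -2.0]
grip_width: 55.6
grip_force: 30.0
```

arm_command:
  series:
    - [4,0,0,0]
    - [3,0,0,0]
    - [1,0,0,0]
    - [0,0,0,0]

```text
t: 11.05
position: [569.0, 241.6, 21.5]
tool_rot: [0.182, -3.136, 0.0]
force: [0.1, 0.1, -2.1]
grip_width: 55.8
grip_force: 30.0
```

arm_command:
  series:
    - [1.5,0,-0.4,0]
    - [1.5,0,-0.6,0]
    - [1.5,0,-0.5,0]
    - [1.5,0,-0.5,0]
    - [0,0,0,0]

```text
t: 11.47
position: [564.5, 241.1, 24.0]
tool_rot: [-0.181, 3.134, 0.001]
force: [6.1, 1.5, -4.0]
grip_width: 55.9
grip_force: 30.0
```

```bash
cat >> h.py <<'E'
def look(name,zoom=5,r=45):
    o=st(); out=[]
    for n in('side','scene'):
        im=env.camera(n); c=proj(cam(n),o['position'])[0].astype(int)
        out.append(cv2.resize(im[c[1]-r:c[1]+r,c[0]-r:c[0]+r],(400,400),interpolation=2))
    im=env.camera('wrist'); cv2.imwrite('pics/'+name+'_w.png',im)
    cv2.imwrite('pics/'+name+'.png',np.hstack(out)); 
    hsv=cv2.cvtColor(im,cv2.COLOR_BGR2HSV); m=(hsv[:,:,0]>5)&(hsv[:,:,0]<18)&(hsv[:,:,1]>150); m[:170]=0; m[330:]=0; m[:,:190]=0; m[:,370:]=0
    ys,xs=np.nonzero(m); print('orange rows',ys.min(),ys.max(),'cols',xs.min(),xs.max())
    col=hsv[150:330,280]; print([(150+i,*[int(v) for v in col[i]]) for i in range(0,180,6)])
E
python3 -c "
from h import *
look('x6')"
```

```text
t 11.47 p [564.5 241.1  24. ] rot [-1.810e-01  3.134e+00  1.000e-03] F [ 6.1  1.5 -4. ] w 55.9 gf 30.0
orange rows 229 316 cols 232 325
[(150, 126, 9, 144), (156, 126, 9, 138), (162, 120, 9, 138), (168, 126, 9, 139), (174, 126, 9, 138), (180, 105, 8, 133), (186, 126, 9, 138), (192, 130, 6, 139), (198, 120, 10, 132), (204, 135, 8, 130), (210, 120, 6, 132), (216, 110, 6, 134), (222, 126, 9, 138), (228, 5, 27, 122), (234, 11, 192, 150), (240, 11, 191, 148), (246, 12, 193, 221), (252, 12, 192, 221), (258, 11, 192, 220), (264, 11, 192, 220), (270, 12, 188, 240), (276, 12, 188, 239), (282, 12, 189, 239), (288, 12, 188, 239), (294, 12, 189, 239), (300, 12, 189, 239), (306, 12, 189, 238), (312, 12, 189, 239), (318, 90, 18, 56), (324, 0, 0, 71)]
```

View pics/x6.png

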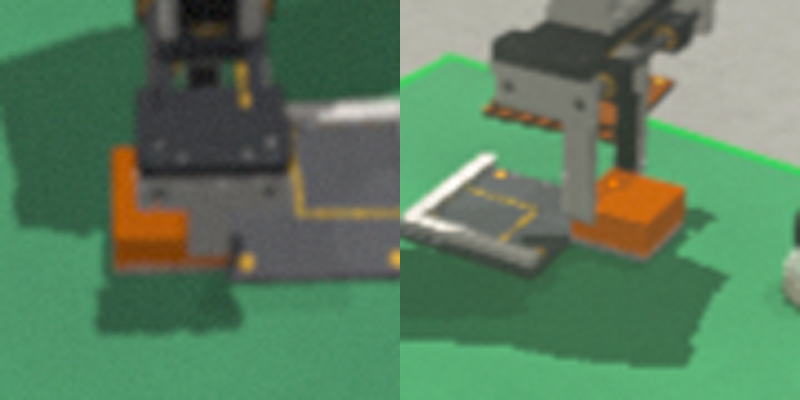

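arm_command:
  series:
    - [1.5,0,-0.4,0]
    - [1.5,0,-0.4,0]
    - [1.5,0,-0.3,0]
    - [1.5,0,-0.3,0]
    - [0,0,0,0]

```text
t: 12.03
position: [559.2, 240.4, 25.5]
tool_rot: [-0.181, 3.133, 0.001]
force: [9.2, 0.7, -5.9]
grip_width: 55.8
grip_force: 30.0
```

```bash
cat >> h.py <<'E'
def band(name):
    o=st(); im=env.camera('wrist'); cv2.imwrite('pics/'+name+'_w.png',im); cols=[245,280,312]
    hsv=cv2.cvtColor(im,cv2.COLOR_BGR2HSV)
    for c in cols:
        s=''; prev=None
        for y in range(60,330):
            p=hsv[y,c]; k=('d' if p[2]<180 else 'O') if (5<p[0]<18 and p[1]>130) else '.'
            if k!=prev: s+=f' {y}{k}'; prev=k
        print(c,s)
E
python3 -c "
from h import *
band('b7'); im=cv2.imread('pics/x6_w.png')"
```

```text
t 12.03 p [559.2 240.4  25.5] rot [-1.810e-01  3.133e+00  1.000e-03] F [ 9.2  0.7 -5.9] w 55.8 gf 30.0
245  60. 235d 244O 316d 317.
280  60. 235d 244O 316d 317.
312  60. 235d 244O 316d 317.
```

arm_command:
  series:
    - [1.5,0,-0.2,0]
    - [1.5,0,-0.1,0]
    - [1.5,0,-0.1,0]
    - [1.5,0,0,0]
    - [0,0,0,0]

```text
t: 12.5
position: [553.6, 239.7, 26.2]
tool_rot: [-0.18, 3.132, 0.001]
force: [9.9, 0.8, -4.3]
grip_width: 55.7
grip_force: 30.0
```

```bash
cat >> h.py <<'E'
def rows(a,s,tip,phis,o=None,C=None):
    # a: axis behind A face, s: axis height over steel face, tip: axis height over TCP
    o=o or env.get_obs(); C=C or cam('wrist'); M=Ro.from_rotvec(o['tool_rot']).as_matrix(); p=np.array(o['position'])+[0,0,tip]
    for f in phis:
        c,sn=np.cos(np.radians(f)),np.sin(np.radians(f)); r=[]
        for X,Z in((a,30-s),(a,5-s),(a,-s),(a-56,30-s)):
            w=p+M[:,0]*(X*c+Z*sn)+np.array([0,0,-X*sn+Z*c]); r.append(proj(C,w)[0][1])
        print(f,'nylonA %.0f seamA %.0f steelA %.0f nylonB %.0f'%tuple(r))
E
python3 -c "
from h import *
band('b8'); rows(10,25,5,range(0,50,10))"
```

```text
t 12.5 p [553.6 239.7  26.2] rot [-1.800e-01  3.132e+00  1.000e-03] F [ 9.9  0.8 -4.3] w 55.7 gf 30.0
245  60. 241d 246O 316d 317.
280  60. 241d 246O 316d 317.
312  60. 241d 246O 316d 317.
0 nylonA 241 seamA 228 steelA 225 nylonB 322
10 nylonA 239 seamA 232 steelA 231 nylonB 327
20 nylonA 237 seamA 237 steelA 237 nylonB 331
30 nylonA 236 seamA 242 steelA 243 nylonB 333
40 nylonA 235 seamA 247 steelA 249 nylonB 332
```

arm_command:
  series:
    - [2,0,0,0]
    - [2,0,0,0]
    - [2,0,0,0]
    - [2,0,0,0]
    - [0,0,0,0]

```text
t: 12.97
position: [545.3, 238.8, 26.2]
tool_rot: [-0.18, 3.132, 0.001]
force: [8.5, -1.1, -1.0]
grip_width: 55.4
grip_force: 30.0
```

```bash
python3 -c "
from h import *
band('b9'); rows(8,25,5,range(0,50,10))"
```

```text
t 12.97 p [545.3 238.8  26.2] rot [-1.800e-01  3.132e+00  1.000e-03] F [ 8.5 -1.1 -1. ] w 55.4 gf 30.0
245  60. 249O 316d 317.
280  60. 249O 316d 317.
312  60. 249O 316d 317.
0 nylonA 244 seamA 230 steelA 228 nylonB 324
10 nylonA 242 seamA 235 steelA 233 nylonB 331
20 nylonA 240 seamA 240 steelA 239 nylonB 335
30 nylonA 239 seamA 245 steelA 246 nylonB 337
40 nylonA 238 seamA 250 steelA 252 nylonB 336
```

arm_command:
  series:
    - [2.5,0,0,0]
    - [2.5,0,0,0]
    - [2.5,0,0,0]
    - [2,0,1,0]
    - [2,0,1,0]
    - [1,0,1,0]
    - [0,0,0,0]

```text
t: 13.6
position: [532.0, 237.6, 23.2]
tool_rot: [-0.181, 3.134, 0.002]
force: [1.4, -0.4, 8.7]
grip_width: 55.4
grip_force: 30.0
```

```bash
python3 -c "
from h import *
band('b10'); rows(6,25,5,range(20,91,10))"
```

```text
t 13.6 p [532.  237.6  23.2] rot [-1.810e-01  3.134e+00  2.000e-03] F [ 1.4 -0.4  8.7] w 55.4 gf 30.0
245  60. 252d 253O 316d 317.
280  60. 252d 253O 316d 317.
312  60. 145O 146. 252d 253O 316d 317.
20 nylonA 244 seamA 242 steelA 242 nylonB 338
30 nylonA 242 seamA 248 steelA 248 nylonB 340
40 nylonA 241 seamA 253 steelA 255 nylonB 340
50 nylonA 241 seamA 258 steelA 261 nylonB 336
60 nylonA 240 seamA 263 steelA 267 nylonB 329
70 nylonA 241 seamA 268 steelA 273 nylonB 318
80 nylonA 241 seamA 273 steelA 279 nylonB 304
90 nylonA 242 seamA 277 steelA 284 nylonB 287
```

```bash
python3 - <<'E'
from h import *
o=st(); out=[]
for n,r in(('side',30),('scene',30)):
    im=env.camera(n); c=proj(cam(n),o['position'])[0].astype(int)
    out.append(cv2.resize(im[c[1]-r:c[1]+r,c[0]-r:c[0]+r],(400,400),interpolation=2))
cv2.imwrite('pics/x10.png',np.hstack(out))
E
```

```text
t 13.65 p [532.1 237.6  23.3] rot [-1.810e-01  3.134e+00  2.000e-03] F [ 1.8 -0.4  7.9] w 55.5 gf 30.0
```

View pics/x10.png

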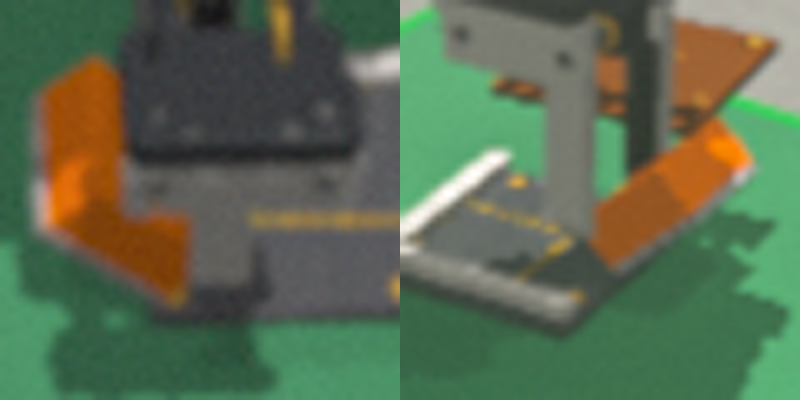

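```bash
cat >> h.py <<'E'
def xrow(row,z,col=280):
    o=env.get_obs(); M=Ro.from_rotvec(o['tool_rot']).as_matrix()
    w=unproj(cam('wrist'),[[col,row]],z)[0]; return ((w-o['position'])@M).round(1)
E
python3 -c "
from h import *
for z in (28,30.3,33): print(z,xrow(252.5,z))
o=env.get_obs();print(np.round(o['joint_positions'],2),o['moment'])"
```

```text
28 [ 0.2  0.5 -4.7]
30.3 [ 1.2  0.5 -7. ]
33 [ 2.4  0.5 -9.7]
[-0.73  0.51  0.26  1.97 -0.2   0.68  1.33] [-0.07361587 -0.50719469 -0.02608455]
```

arm_command:
  series:
    - [0,0,-5,0]
    - [0,0,-10,0]
    - [0,0,-10,0]
    - [0,0,-10,6.9]
    - [0,0,0,6.9]
    - [0,0,0,6.9]
    - [0,0,0,6.9]
    - [0,0,0,6.9]

```text
t: 14.42
position: [530.9, 237.4, 58.3]
tool_rot: [0.766, 3.047, 0.001]
force: [-0.3, -0.3, -2.6]
grip_width: 55.5
grip_force: 30.0
```

arm_command:
  series:
    - [0,0,0,6.9]
    - [0,0,0,6.9]
    - [0,0,0,6.9]
    - [0,0,0,6.9]
    - [0,0,0,6.9]
    - [0,0,0,6.9]
    - [0,0,0,6.9]
    - [0,0,0,7.1]

```text
t: 15.08
position: [530.8, 237.7, 58.2]
tool_rot: [-2.093, -2.341, -0.001]
force: [0.3, 0.8, -3.3]
grip_width: 55.4
grip_force: 30.0
```

arm_command:
  series:
    - [8,-5,0,0]
    - [8,-5,0,0]
    - [8,-5,0,0]
    - [8,-5,0,0]
    - [0,0,0,0]
    - [0,0,0,0]

```text
t: 15.58
position: [506.8, 267.5, 57.4]
tool_rot: [-2.084, -2.351, -0.0]
force: [0.5, 0.2, -2.0]
grip_width: 55.3
grip_force: 30.0
```

```bash
cat >> h.py <<'E'
S=np.array([504.1,212.8]); SA=np.radians(186.6)
def instop():
    o=env.get_obs(); c,s=np.cos(SA),np.sin(SA); M=Ro.from_rotvec(o['tool_rot']).as_matrix()
    print('stop xy',((np.array(o['position'][:2])-S)@np.array([[c,-s],[s,c]])).round(1),'z',round(o['position'][2],1),'toolx ang in stop',np.degrees(np.arctan2(M[1,0],M[0,0])-SA).round(1)%360)
E
python3 -c "
from h import *
instop(); band('b11');print(np.round(env.get_obs()['joint_positions'],2))
for z in (70,):print(xrow(252,z))"
```

```text
stop xy [ -8.9 -54. ] z 57.4 toolx ang in stop 270.3
t 15.58 p [506.8 267.5  57.4] rot [-2.084 -2.351 -0.   ] F [ 0.5  0.2 -2. ] w 55.3 gf 30.0
245  60O 100d 102O 115d 118O 119d 120O 123d 124. 253d 266O 270d 317.
280  60. 79d 92O 103d 117O 120d 121. 253d 285O 315d 317.
312  60. 252d 317.
[-1.12  0.53  0.68  1.99 -0.47  0.78 -0.04]
[  4.    1.1 -12.6]
```

arm_command:
  series:
    - [0,0,10,0]
    - [0,0,10,0]
    - [0,0,9,0]
    - [0,0,4,0]
    - [0,0,0,0]

```text
t: 16.05
position: [507.1, 267.2, 23.3]
tool_rot: [-2.086, -2.347, 0.001]
force: [-3.6, 1.7, 8.9]
grip_width: 55.3
grip_force: 30.0
```

arm_command:
  series:
    - [1.3,0,1,0]
    - [1.3,0,1,0]
    - [1.3,0,1,0]
    - [1.2,0,1,0]
    - [0,0,0,0]

```text
t: 16.47
position: [506.6, 271.5, 19.7]
tool_rot: [-2.087, -2.347, 0.001]
force: [-4.3, -0.3, 9.0]
grip_width: 55.7
grip_force: 30.0
```

```bash
python3 -c "
from h import *
instop(); band('b12')
for z in (30,):print(xrow(253,z))"
```

```text
stop xy [ -9.2 -58. ] z 19.7 toolx ang in stop 270.1
t 16.47 p [506.6 271.5  19.7] rot [-2.087e+00 -2.347e+00  1.000e-03] F [-4.3 -0.3  9. ] w 55.7 gf 30.0
245  60O 101d 103O 119d 124O 128d 129. 253d 267O 270d 317.
280  60. 83d 84. 87d 100O 103d 105O 124d 126. 253d 287O 303d 317.
312  60. 253d 317.
[  2.4   1.1 -10.3]
```

arm_command:
  series:
    - [1.2,0,1.2,0]
    - [1.1,0,1.3,0]
    - [1,0,1.3,0]
    - [1,0,1.5,0]
    - [0.8,0,1.5,0]
    - [0,0,0,0]

```text
t: 17.02
position: [506.0, 276.8, 12.8]
tool_rot: [-2.087, -2.348, 0.001]
force: [-4.2, 1.1, 8.2]
grip_width: 55.6
grip_force: 30.0
```

```bash
python3 -c "
from h import *
instop(); band('b13'); o=env.get_obs(); print(xrow(253,25))
s=env.camera('side'); c=env.camera('scene')
for n,i in(('side',s),('scene',c)):
  h=cv2.cvtColor(i,cv2.COLOR_BGR2HSV); m=((h[:,:,0]>5)&(h[:,:,0]<18)&(h[:,:,1]>150)); p=proj(cam(n),o['position'])[0].astype(int); 
  sub=m[p[1]-40:p[1]+30,p[0]-35:p[0]+35]
  for r in sub[::2]: print(''.join('#' if v else '.' for v in r))
"
```

```text
stop xy [ -9.2 -63.4] z 12.8 toolx ang in stop 270.1
t 17.02 p [506.  276.8  12.8] rot [-2.087e+00 -2.348e+00  1.000e-03] F [-4.2  1.1  8.2] w 55.6 gf 30.0
245  60O 110d 112O 128d 133O 137d 138. 255d 317.
280  60. 91d 93. 95d 108O 113d 114O 134d 135. 256d 317.
312  60. 256d 317.
[  3.2   1.  -12.1]
......................................................................
......................................................................
......................................................................
......................................................................
......................................................................
...........................#######################....................
.........................#########################....................
.........................####################.........................
......................................................................
......................................................................
.........................##########################...................
...................
[... 3469 characters left out ...]
.............................................................
......................................................................
......................................................................
......................................................................
......................................................................
......................................................................
......................................................................
......................................................................
......................................................................
......................................................................
```

arm_command:
  series:
    - [1,0,1,0]
    - [1,0,1.2,0]
    - [0.6,0,1.2,0]
    - [0.6,0,1.2,0]
    - [0.4,0,1.2,0]
    - [0,0,0,0]

```text
t: 17.67
position: [505.6, 280.4, 7.1]
tool_rot: [-2.087, -2.347, 0.001]
force: [-4.5, 2.3, 9.9]
grip_width: 55.6
grip_force: 30.0
```

```bash
python3 -c "
from h import *
instop(); band('b14'); o=env.get_obs(); 
"
```

```text
stop xy [ -9.2 -67. ] z 7.1 toolx ang in stop 270.1
t 17.67 p [505.6 280.4   7.1] rot [-2.087e+00 -2.347e+00  1.000e-03] F [-4.5  2.3  9.9] w 55.6 gf 30.0
245  60O 116d 119O 135d 140O 143d 145. 259d 317.
280  60. 97d 113O 119d 120O 140d 141. 259d 316.
312  60. 259d 316.
```

arm_command:
  series:
    - [0.3,0,1,0]
    - [0.2,0,1,0]
    - [0,0,0.6,0]
    - [0,0,0,0]

```text
t: 18.05
position: [505.6, 281.4, 4.9]
tool_rot: [-2.086, -2.347, -0.0]
force: [-5.2, 3.0, 14.0]
grip_width: 55.4
grip_force: 30.0
```

```bash
python3 -c "
from h import *
instop(); band('b15'); o=env.get_obs(); print(xrow(259.5,7),o['moment'])
s=env.camera('side'); i=s
h=cv2.cvtColor(i,cv2.COLOR_BGR2HSV); p=proj(cam('side'),o['position'])[0].astype(int)
for dx in (-6,8): print([tuple(int(v) for v in h[y,p[0]+dx]) for y in range(p[1]-40,p[1]+12)])
"
```

```text
stop xy [ -9.3 -67.9] z 4.9 toolx ang in stop 270.1
t 18.05 p [505.6 281.4   4.9] rot [-2.086 -2.347 -0.   ] F [-5.2  3.  14. ] w 55.4 gf 30.0
245  60O 118d 120O 137d 142O 145d 146. 260d 316.
280  60. 103d 117O 142d 143. 260d 316.
312  60. 261d 316.
[-5.7  1.1 -2.1] [ 0.30948913  1.23271644 -0.07149243]
[(108, 33, 39), (120, 21, 37), (126, 35, 36), (105, 27, 38), (0, 7, 39), (105, 26, 40), (109, 51, 40), (90, 13, 39), (135, 14, 37), (132, 32, 40), (11, 139, 66), (14, 218, 116), (14, 242, 152), (14, 242, 171), (15, 249, 165), (11, 176, 139), (11, 93, 104), (0, 6, 81), (10, 19, 81), (11, 100, 94), (11, 172, 114), (14, 244, 121), (13, 236, 123), (14, 235, 125), (14, 234, 121), (14, 234, 123), (14, 234, 123), (14, 234, 123), (13, 234, 122), (14, 234, 123), (14, 235, 125), (14, 234, 122), (15, 234, 122), (13, 234, 122), (14, 234, 123), (14, 236, 123), (14, 242, 118), (16, 185, 102), (31, 91, 76), (66, 89, 83), (74, 124, 84), (71, 112, 84), (75, 118, 82), (71, 118, 97), (73, 125, 126), (72, 123, 147), (71, 122, 152), (72, 123, 154), (72, 123, 155), (72, 123, 154), (72, 124, 152), (72, 123, 154)]
[(30, 10, 99), (36, 13, 98), (20, 15, 99), (18, 13, 98), (15, 10, 99), (21, 18, 101), (30, 8, 92), (38, 13, 78), (105, 20, 50), (30, 34, 37), (11, 137, 80), (15, 237, 128), (14, 242, 155), (14, 249, 161), (11, 198, 153), (7, 95, 139), (17, 17, 132), (60, 6, 132), (6, 12, 108), (7, 112, 105), (13, 216, 118), (15, 243, 127), (14, 235, 125), (14, 235, 125), (14, 234, 124), (13, 234, 122), (14, 234, 124), (14, 234, 124), (14, 234, 123), (14, 234, 124), (14, 234, 121), (14, 235, 126), (14, 235, 127), (13, 234, 124), (14, 235, 127), (14, 238, 123), (13, 198, 121), (15, 139, 101), (49, 84, 82), (74, 123, 83), (71, 120, 85), (72, 125, 88), (70, 123, 95), (72, 123, 95), (71, 119, 101), (73, 121, 114), (73, 129, 130), (71, 123, 147), (72, 127, 153), (72, 124, 150), (71, 123, 151), (72, 126, 150)]
```

```bash
python3 -c "
from h import *
o=env.get_obs(); C=cam('side'); M=Ro.from_rotvec(o['tool_rot']).as_matrix(); P=proj(C,o['position'])[0]
for X0 in(-33,):
 for f in (70,75,80,85,90):
  c,s=np.cos(np.radians(f)),np.sin(np.radians(f)); g=lambda X,Z: np.array([X*c+Z*s,-X*s+Z*c])
  xn=-5 # nylonA X approx
  st_=np.array([0,6.]); b=np.array(o['position'])*[1,1,0]
  r=[]
  nA=g(0,30); off=xn-nA[0]
  for q in((0,30),(-56,30),(-56,0)):
    d=g(*q)+[off,6]; r.append(round(proj(C,b+M[:,0]*d[0]+[0,0,d[1]])[0][1]-int(P[1]),1))
  print(f,'nA,nB,sB rows',r, 'nA z',round(nA[1]+6,1))
"
```

```text
70 nA,nB,sB rows [np.float64(-4.5), np.float64(-26.8), np.float64(-34.1)] nA z 16.3
75 nA,nB,sB rows [np.float64(-3.8), np.float64(-24.8), np.float64(-33.1)] nA z 13.8
80 nA,nB,sB rows [np.float64(-3.1), np.float64(-22.5), np.float64(-31.9)] nA z 11.2
85 nA,nB,sB rows [np.float64(-2.4), np.float64(-20.1), np.float64(-30.5)] nA z 8.6
90 nA,nB,sB rows [np.float64(-1.7), np.float64(-17.5), np.float64(-28.8)] nA z 6.0
```

arm_command:
  series:
    - [0.2,0,1,0]
    - [0.2,0,1,0]
    - [0,0,0,0]

```text
t: 18.4
position: [505.6, 282.1, 3.0]
tool_rot: [-2.086, -2.347, -0.001]
force: [-5.4, 4.8, 15.6]
grip_width: 55.4
grip_force: 30.0
```

```bash
cat >> h.py <<'E'
def sidecol():
    o=env.get_obs(); h=cv2.cvtColor(env.camera('side'),cv2.COLOR_BGR2HSV); p=proj(cam('side'),o['position'])[0].astype(int)
    for dx in(-6,8): print([(y,int(h[p[1]+y,p[0]+dx][1]),int(h[p[1]+y,p[0]+dx][2])) for y in list(range(-33,-18))+list(range(-6,0))])
E
python3 -c "
from h import *
instop(); band('b16'); sidecol()"
```

```text
stop xy [ -9.4 -68.6] z 3.0 toolx ang in stop 270.1
t 18.4 p [505.6 282.1   3. ] rot [-2.086e+00 -2.347e+00 -1.000e-03] F [-5.4  4.8 15.6] w 55.4 gf 30.0
245  60O 119d 122O 138d 143O 147d 148. 261d 316.
280  60. 106d 120O 122d 123O 144. 262d 316.
312  60. 262d 316.
[(-33, 42, 43), (-32, 41, 37), (-31, 21, 37), (-30, 149, 77), (-29, 221, 121), (-28, 242, 157), (-27, 243, 168), (-26, 246, 164), (-25, 156, 137), (-24, 64, 96), (-23, 10, 80), (-22, 44, 81), (-21, 143, 105), (-20, 212, 124), (-19, 241, 126), (-6, 234, 123), (-5, 240, 120), (-4, 204, 114), (-3, 113, 90), (-2, 76, 81), (-1, 113, 86)]
[(-33, 0, 76), (-32, 10, 51), (-31, 74, 48), (-30, 184, 90), (-29, 241, 132), (-28, 242, 156), (-27, 248, 156), (-26, 211, 145), (-25, 96, 125), (-24, 15, 120), (-23, 2, 115), (-22, 35, 108), (-21, 139, 112), (-20, 242, 122), (-19, 239, 128), (-6, 237, 127), (-5, 243, 124), (-4, 196, 104), (-3, 92, 78), (-2, 81, 82), (-1, 122, 86)]
```

arm_command:
  series:
    - [0.3,0,0.7,0]
    - [0.3,0,0.7,0]
    - [0,0,0,0]
    - [0,0,0,0]

```text
t: 18.83
position: [505.5, 282.7, 1.8]
tool_rot: [-2.086, -2.347, -0.001]
force: [-6.7, 4.2, 19.7]
grip_width: 55.3
grip_force: 30.1
```

```bash
python3 -c "
from h import *
instop(); band('b17'); print(xrow(262.5,8))
import numpy as np
o=env.get_obs()
i=env.camera('scene'); p=proj(cam('scene'),o['position'])[0].astype(int); h=cv2.cvtColor(i,cv2.COLOR_BGR2HSV)
def k(q): return '#' if 5<q[0]<18 and q[1]>130 else ('s' if q[1]<60 and q[2]>90 else ('g' if 35<q[0]<90 and q[1]>80 else '.'))
for y in range(p[1]-34,p[1]+14): print(''.join(k(h[y,x]) for x in range(p[0]-35,p[0]+30)))
"
```

```text
stop xy [ -9.5 -69.3] z 1.8 toolx ang in stop 270.1
t 18.83 p [505.5 282.7   1.8] rot [-2.086e+00 -2.347e+00 -1.000e-03] F [-6.7  4.2 19.7] w 55.3 gf 30.1
245  60O 120d 123O 139d 145O 148d 149. 263d 316.
280  60. 108d 121O 123d 125O 145. 263d 316.
312  60. 263d 317.
[-5.9  1.1 -6.2]
ssssssssssss..................ssssss.....sss.....................
ssssssssssssssss.............sssssssssss.ssss....................
sssssssssssssssss............sssssssssssssss....................s
sssssssssssssssss.............sssssssssssss...................sss
sssssssssssssssss.........s.......ssssssss...................ssss
ssssssssssssssssssss....ssssss........ss.............sss....sssss
sssssss.gggg.ssssssssssssssss.##.....................ssssssssssss
ssssssgggggggggssssssssssssss.##..##.................ssssssssssss
ssssggggggggggggg.sssssssssss....##..###.............ssssssssssss
ssggggggggggggggggggg.ssssssss.#########.............ssssssssssss
.gggggggggggggggggggggggsssss..#########........s....ssssssssssss
ggggggggggggggggggggggggsssss.#.##########......ss.##.sssssssssss
gggggggggggggggggggggggs
[... 1651 characters left out ...]
...ssssss..ss.##.sss.ggggggggggggggggggg
gggssssssss.....................ssssss.#...s.gggggggggggggggggggg
g.sssssss..........................ssss.......ggggggggggggggggggg
ssssssss......................................ggggggggggggggggggg
sssssss......................................gggggggggggggggggggg
ssssss......................................ggggggggggggggggggggg
ssssssss..................................ggggggggggggggggggggggg
ssssssssssss..............................ggggggggggggggggggggggg
ssssssssssssssss.........................gggggggggggggggggggggggg
..sssssssssssssssss....................gggggggggggggggggggggggggg
.....ssssssssssssssss.................ggggggggggggggggggggggggggg
```

```bash
python3 -c "
from h import *
o=env.get_obs(); C=cam('scene'); M=Ro.from_rotvec(o['tool_rot']).as_matrix(); p=proj(C,o['position'])[0].astype(int)
b=np.array(o['position'])*[1,1,0]
for f in (75,80,85,90):
  c,s=np.cos(np.radians(f)),np.sin(np.radians(f)); g=lambda X,Z: np.array([X*c+Z*s,-X*s+Z*c])
  off=-36+ (0 if f==90 else 0)
  r=[]
  for q in((0,5),(-28,5),(-56,5)):
    for sy in (1,):
      d=g(*q)+[off,6]; w=b+M[:,0]*d[0]+M[:,1]*28*sy+[0,0,d[1]]; r.append((proj(C,w)[0]-p+[35,34]).round(1).tolist())
  print(f,r)
print(M[:,1])
"
```

```text
75 [[38.5, 39.4], [37.5, 32.5], [36.4, 25.4]]
80 [[38.5, 39.5], [37.9, 32.1], [37.3, 24.5]]
85 [[38.5, 39.6], [38.3, 31.8], [38.1, 23.8]]
90 [[38.5, 39.7], [38.7, 31.6], [38.9, 23.2]]
[ 9.93073454e-01  1.17494845e-01 -2.77487042e-04]
```

arm_command:
  series:
    - [0.3,0,0.7,0]
    - [0.2,0,0.3,0]
    - [0,0,0,0]

```text
t: 19.18
position: [505.5, 283.2, 0.9]
tool_rot: [-2.086, -2.347, -0.001]
force: [-7.6, 4.3, 22.4]
grip_width: 55.5
grip_force: 30.0
```

arm_command:
  series:
    - [0,0,0,0]
    - [0,0,0,0]
    - [0,0,0,0]
    - [0,0,0,0]
  fingers: 0.4

```text
t: 19.52
position: [505.7, 282.1, 0.3]
tool_rot: [2.088, 2.347, -0.0]
force: [-0.0, 0.3, 5.9]
grip_width: 66.2
grip_force: 3.0
```

```bash
python3 -c "
from h import *
instop(); band('b18'); print(xrow(262.5,6)); sidecol()
o=env.get_obs()
for n in('scene',):
  i=env.camera(n); p=proj(cam(n),o['position'])[0].astype(int); h=cv2.cvtColor(i,cv2.COLOR_BGR2HSV)
  def k(q): return '#' if 5<q[0]<18 and q[1]>130 else ('s' if q[1]<60 and q[2]>90 else ('g' if 35<q[0]<90 and q[1]>80 else '.'))
  for y in range(p[1]-29,p[1]+8,1): print(''.join(k(h[y,x]) for x in range(p[0]-20,p[0]+20)))
"
```

```text
stop xy [ -9.6 -68.7] z 0.3 toolx ang in stop 270.1
t 19.52 p [5.057e+02 2.821e+02 3.000e-01] rot [ 2.088  2.347 -0.   ] F [-0.   0.3  5.9] w 66.2 gf 3.0
245  60O 119d 121O 138d 144O 147d 148. 262d 314O 316d 317.
280  60. 110d 126O 144d 145. 262d 314O 316d 317.
312  60. 263d 314O 316d 317.
[-6.1  1.1 -5.7]
[(-33, 55, 42), (-32, 53, 34), (-31, 45, 40), (-30, 145, 72), (-29, 171, 127), (-28, 224, 165), (-27, 245, 183), (-26, 251, 177), (-25, 169, 149), (-24, 87, 103), (-23, 10, 76), (-22, 69, 85), (-21, 159, 133), (-20, 250, 163), (-19, 240, 157), (-6, 236, 120), (-5, 242, 118), (-4, 167, 99), (-3, 82, 81), (-2, 104, 83), (-1, 129, 81)]
[(-33, 14, 75), (-32, 21, 48), (-31, 62, 41), (-30, 118, 80), (-29, 183, 121), (-28, 232, 152), (-27, 252, 161), (-26, 191, 147), (-25, 86, 131), (-24, 12, 124), (-23, 6, 121), (-22, 49, 109), (-21, 163, 125), (-20, 241, 144), (-19, 240, 135), (-6, 238, 123), (-5, 233, 118), (-4, 146, 96), (-3, 77, 80), (-2, 122, 86), (-1, 123, 93)]
sss....ssssssss......sssssss............
ssssssssssssss...........s............ss
sssssssssssss..##..#..................ss
[... 694 characters left out ...]
ggg
ggggggg.ss..sssssss.ssss####.ssssss.gggg
ggggggg.sssssssssss..sss.###g.sssss.gggg
ggggggg.ssssss.ssss..sss###.ggsssss.gggg
ggg.gggssssss....sssssss.##.g.sssss.gggg
.ssssggssssss.....ssssss###.g.sssssggggg
sssssggssssss.....ssssss####gssssssggggg
sssss.gsssssss....ssssss####gssssssggggg
sss....sss..sss..ssssss.####gssssssggggg
ss.....sss..sssssssssss.####gssssssggggg
s.......ss..sssssssssss.###.gssssssggggg
........ssssssssss...ss.###.gsssss.ggggg
..........ssssssss...ss.###..ssss.gggggg
.............ssssss..ss.##.ggssssggggggg
................sssssss.##...ss.gggggggg
....................ssss.......ggggggggg
...............................ggggggggg
..............................gggggggggg
```

arm_command:
  series:
    - [0,0,-5,0]
    - [0,0,-10,0]
    - [0,0,-12,0]
    - [0,0,-12,0]
    - [0,0,-12,0]
    - [-9.5,0,0,0]
    - [-9.5,0,0,0]
    - [0,0,0,0]

```text
t: 20.33
position: [507.9, 261.0, 51.9]
tool_rot: [2.09, 2.345, -0.0]
force: [-0.3, -0.2, -0.1]
grip_width: 65.9
grip_force: 0.0
```

```bash
python3 -c "
from h import *
instop(); band('b19'); o=env.get_obs()
im=cv2.imread('pics/b19_w.png'); h=cv2.cvtColor(im,cv2.COLOR_BGR2HSV)
for c in (260,300): print([(y,*[int(v) for v in h[y,c]]) for y in range(225,320,4)])
print('nylonB row pred', [ (X,xrow(r,62)) for X,r in ((0,230),(0,250),(0,270),(0,290))])
"
```

```text
stop xy [ -9.3 -47.4] z 51.9 toolx ang in stop 270.0
t 20.33 p [507.9 261.   51.9] rot [ 2.09   2.345 -0.   ] F [-0.3 -0.2 -0.1] w 65.9 gf 0.0
245  60O 89d 91O 104d 109O 113d 114. 208d 230O 232. 235O 268d 269.
280  60. 83d 96O 110d 111. 208d 231O 232. 242O 269d 270.
312  60. 208d 231O 233. 242O 269d 270.
[(225, 11, 195, 156), (229, 11, 195, 154), (233, 21, 165, 255), (237, 20, 167, 254), (241, 20, 166, 255), (245, 12, 193, 221), (249, 11, 192, 221), (253, 12, 193, 217), (257, 11, 192, 194), (261, 12, 192, 193), (265, 11, 192, 191), (269, 11, 89, 115), (273, 165, 4, 136), (277, 110, 12, 66), (281, 120, 12, 65), (285, 120, 12, 66), (289, 130, 12, 66), (293, 110, 11, 67), (297, 113, 15, 68), (301, 128, 15, 66), (305, 110, 12, 66), (309, 120, 8, 66), (313, 120, 12, 66), (317, 0, 0, 44)]
[(225, 12, 195, 156), (229, 12, 197, 154), (233, 19, 168, 255), (237, 19, 170, 254), (241, 16, 180, 254), (245, 11, 192, 198), (249, 11, 192, 195), (253, 12, 194, 193), (257, 12, 193, 193), (261, 11, 194, 193), (265, 12, 193, 192), (269, 9, 163, 171), (273, 165, 4, 132), (277, 130, 11, 68), (281, 120, 12, 66), (285, 105, 8, 65), (289, 130, 12, 65), (293, 120, 8, 66), (297, 130, 12, 65), (301, 110, 12, 65), (305, 140, 12, 65), (309, 110, 12, 66), (313, 120, 10, 76), (317, 0, 0, 44)]
nylonB row pred [(0, array([ 17.2,   1. , -10.4])), (0, array([  4.4,   1. , -10.4])), (0, array([ -8.9,   1.1, -10.4])), (0, array([-22.7,   1.1, -10.4]))]
```

arm_command:
  series:
    - [3.5,0,0,0]
    - [0,0,0,0]

```text
t: 20.55
position: [506.9, 267.6, 51.2]
tool_rot: [-2.087, -2.348, 0.001]
force: [0.4, 0.5, -0.1]
grip_width: 65.6
grip_force: 0.0
```

arm_command:
  series:
    - [0,0,0,0]
    - [0,0,0,0]
    - [0,0,0,0]
    - [0,0,0,0]
    - [0,0,0,0]
    - [0,0,0,0]
  fingers: -1

```text
t: 21.05
position: [507.1, 266.9, 51.6]
tool_rot: [-2.087, -2.348, 0.001]
force: [-0.4, -0.0, -1.7]
grip_width: 55.4
grip_force: 30.0
```

arm_command:
  series:
    - [0,0,-5,0]
    - [0,0,-10,0]
    - [0,0,-10,0]
    - [0,0,0,-6.9]
    - [0,0,0,-6.9]
    - [0,0,0,-6.9]
    - [0,0,0,-6.9]
    - [0,0,0,-6.9]

```text
t: 21.72
position: [507.7, 267.1, 78.0]
tool_rot: [1.288, 2.864, 0.002]
force: [-0.1, -0.7, -1.5]
grip_width: 55.7
grip_force: 30.0
```

arm_command:
  series:
    - [0,0,0,-6.9]
    - [0,0,0,-6.9]
    - [0,0,0,-6.9]
    - [0,0,0,-6.9]
    - [0,0,0,-6.9]
    - [0,0,0,-6.9]
    - [0,0,0,-6.9]
    - [0,0,0,-7.1]

```text
t: 22.38
position: [507.8, 266.8, 77.9]
tool_rot: [-0.19, 3.135, 0.0]
force: [-0.5, 0.7, -2.7]
grip_width: 55.7
grip_force: 30.0
```

```bash
python3 -c "
from h import *
instop(); band('b20'); st()"
```

```text
stop xy [ -9.9 -53.3] z 77.9 toolx ang in stop 0.30000000000001137
t 22.38 p [507.8 266.8  77.9] rot [-0.19   3.135  0.   ] F [-0.5  0.7 -2.7] w 55.7 gf 30.0
245  60. 215d 241O 278.
280  60. 216d 242O 279.
312  60. 216d 242O 279.
t 22.43 p [507.9 266.8  78. ] rot [-0.206  3.133  0.   ] F [ 0.6 -0.2 -1.9] w 55.8 gf 30.0
```

arm_command:
  series:
    - [-15,-12,0,0]
    - [-16,-12,0,0]
    - [-16,-12,0,0]
    - [-15.5,-12,0,0]
    - [0,0,0,0]
    - [0,0,8,0]
    - [0,0,8,0]
    - [0,0,8,0]

```text
t: 23.1
position: [574.0, 227.2, 51.9]
tool_rot: [0.181, -3.136, -0.0]
force: [-0.9, -0.0, -1.7]
grip_width: 55.4
grip_force: 30.0
```

arm_command:
  series:
    - [0,0,5,0]
    - [0,0,2,0]
    - [0,0,0,0]
    - [3,0,0,0]
    - [1.5,0,0,0]
    - [0,0,0,0]

```text
t: 23.6
position: [569.7, 226.0, 45.5]
tool_rot: [0.182, -3.136, 0.0]
force: [0.0, -0.6, -2.2]
grip_width: 55.7
grip_force: 30.0
```

```bash
python3 -c "
from h import *
instop(); band('b21'); st(); o=env.get_obs(); print(xrow(242,o['position'][2]+10.5))"
```

```text
stop xy [-66.7  -5.6] z 45.5 toolx ang in stop 0.0
t 23.6 p [569.7 226.   45.5] rot [ 0.182 -3.136  0.   ] F [ 0.  -0.6 -2.2] w 55.7 gf 30.0
245  60. 215d 241O 278.
280  60. 216O 217d 242O 279.
312  60. 216d 242O 279.
t 23.65 p [570.  226.   45.5] rot [ 0.182 -3.136  0.   ] F [-0.6  0.7 -2.8] w 56.1 gf 30.0
[  9.5   0.5 -10.5]
```

arm_command:
  series:
    - [0,0,-1.5,0]
    - [2,0,0,0]
    - [2,0,-0.3,0]
    - [2,0,-0.3,0]
    - [2,0,-0.3,0]
    - [2,0,-0.1,0]
    - [2,0,0,0]
    - [0,0,0,0]

```text
t: 24.32
position: [559.2, 224.7, 48.7]
tool_rot: [-0.181, 3.134, 0.001]
force: [5.0, 0.7, -2.0]
grip_width: 55.8
grip_force: 30.0
```

```bash
python3 -c "
from h import *
instop(); band('b22'); st(); o=env.get_obs()"
```

```text
stop xy [-56.1  -5.5] z 48.7 toolx ang in stop 0.0
t 24.32 p [559.2 224.7  48.7] rot [-1.810e-01  3.134e+00  1.000e-03] F [ 5.   0.7 -2. ] w 55.8 gf 30.0
245  60. 226d 242O 281.
280  60. 226d 242O 281.
312  60. 225d 242O 281.
t 24.37 p [559.3 224.6  48.7] rot [-1.810e-01  3.134e+00  1.000e-03] F [ 4.9  0.6 -2.3] w 55.7 gf 30.0
```

arm_command:
  series:
    - [2.2,0,0,0]
    - [2.2,0,0,0]
    - [2.2,0,0.1,0]
    - [2.2,0,0.2,0]
    - [2.2,0,0.3,0]
    - [2.2,0,0.4,0]
    - [2.2,0,0.4,0]
    - [0,0,0,0]

```text
t: 25.03
position: [543.4, 222.9, 47.2]
tool_rot: [-0.181, 3.135, 0.001]
force: [3.1, 0.5, 3.6]
grip_width: 55.8
grip_force: 30.0
```

```bash
python3 -c "
from h import *
instop(); band('b23'); st(); o=env.get_obs(); z=o['position'][2]
for f in (10,15,20,25,30,35,40):
  c,s=np.cos(np.radians(f)),np.sin(np.radians(f)); M=Ro.from_rotvec(o['tool_rot']).as_matrix(); C=cam('wrist'); r=[]
  for X,Z in((9.5,-51+5.5),(9.5,5),(-15.5,5),(-20.5,5)):
    r.append(round(proj(C,np.array(o['position'])+M[:,0]*(X*c+Z*s)+[0,0,5.5-X*s+Z*c])[0][1]))
  print(f,r)
"
```

```text
stop xy [-40.2  -5.5] z 47.2 toolx ang in stop 0.0
t 25.03 p [543.4 222.9  47.2] rot [-1.810e-01  3.135e+00  1.000e-03] F [3.1 0.5 3.6] w 55.8 gf 30.0
245  60. 245O 286.
280  60. 245O 286.
312  60. 245O 286.
t 25.08 p [543.5 222.9  47.1] rot [-1.810e-01  3.136e+00  1.000e-03] F [3.4 0.5 3.2] w 55.5 gf 30.0
10 [227, 240, 280, 288]
15 [232, 239, 280, 288]
20 [237, 238, 280, 288]
25 [242, 237, 279, 288]
30 [248, 237, 279, 287]
35 [253, 237, 278, 286]
40 [258, 236, 276, 285]
```

arm_command:
  series:
    - [0,0,-6,0]
    - [0,0,-10,0]
    - [0,0,-12,0]
    - [0,0,0,6.9]
    - [0,0,0,6.9]
    - [0,0,0,6.9]
    - [0,0,0,6.9]
    - [0,0,0,6.9]

```text
t: 25.75
position: [542.7, 222.9, 75.6]
tool_rot: [-0.765, -3.046, -0.0]
force: [-0.9, -0.5, -2.5]
grip_width: 55.8
grip_force: 30.0
```

arm_command:
  series:
    - [0,0,0,6.9]
    - [0,0,0,6.9]
    - [0,0,0,6.9]
    - [0,0,0,6.9]
    - [0,0,0,6.9]
    - [0,0,0,6.9]
    - [0,0,0,6.9]
    - [0,0,0,7.1]

```text
t: 26.42
position: [542.7, 223.2, 75.5]
tool_rot: [-2.093, -2.341, 0.0]
force: [-0.1, 0.5, -2.5]
grip_width: 55.5
grip_force: 30.0
```

arm_command:
  series:
    - [10,-10,0,0]
    - [11,-10,0,0]
    - [10,-10,0,0]
    - [0,0,0,0]
    - [0,0,8,0]
    - [0,0,8,0]
    - [0,0,5,0]
    - [0,0,0,0]

```text
t: 27.08
position: [509.4, 249.1, 52.4]
tool_rot: [-2.088, -2.347, 0.003]
force: [-1.0, 0.1, -2.3]
grip_width: 55.7
grip_force: 30.0
```

```bash
python3 -c "
from h import *
instop(); band('b24'); st(); sidecol()"
```

```text
stop xy [ -9.5 -35.5] z 52.4 toolx ang in stop 270.1
t 27.08 p [509.4 249.1  52.4] rot [-2.088 -2.347  0.003] F [-1.   0.1 -2.3] w 55.7 gf 30.0
245  60O 71d 72O 85d 91O 95d 96. 244d 246O 286d 287.
280  60. 64d 78O 92d 93. 244d 246O 286d 287.
312  60. 244d 246O 286d 287.
t 27.13 p [509.7 249.2  53. ] rot [-2.089e+00 -2.347e+00  2.000e-03] F [ 0.2  0.1 -1.1] w 55.9 gf 30.0
[(-33, 71, 54), (-32, 83, 80), (-31, 81, 91), (-30, 105, 97), (-29, 116, 97), (-28, 109, 94), (-27, 55, 84), (-26, 17, 77), (-25, 10, 73), (-24, 19, 68), (-23, 96, 80), (-22, 116, 92), (-21, 126, 97), (-20, 118, 93), (-19, 65, 106), (-6, 239, 162), (-5, 239, 161), (-4, 239, 160), (-3, 239, 162), (-2, 239, 162), (-1, 239, 161)]
[(-33, 80, 51), (-32, 84, 76), (-31, 89, 95), (-30, 123, 102), (-29, 117, 100), (-28, 61, 100), (-27, 18, 114), (-26, 6, 122), (-25, 5, 105), (-24, 38, 87), (-23, 99, 88), (-22, 117, 96), (-21, 126, 93), (-20, 111, 94), (-19, 47, 98), (-6, 240, 173), (-5, 241, 176), (-4, 240, 166), (-3, 239, 162), (-2, 240, 171), (-1, 241, 178)]
```

arm_command:
  series:
    - [0.5,0,1,0]
    - [2,0,1,0]
    - [2,0,1,0]
    - [2,0,1,0]
    - [2,0,1,0]
    - [2,0,1.2,0]
    - [2,0,1.4,0]
    - [0,0,0,0]

```text
t: 27.85
position: [508.7, 263.7, 46.8]
tool_rot: [-2.086, -2.349, -0.002]
force: [-3.8, -0.0, 12.0]
grip_width: 55.6
grip_force: 30.0
```

```bash
python3 -c "
from h import *
instop(); band('b25')"
```

```text
stop xy [-10.5 -50.1] z 46.8 toolx ang in stop 270.2
t 27.85 p [508.7 263.7  46.8] rot [-2.086e+00 -2.349e+00 -2.000e-03] F [-3.8 -0.  12. ] w 55.6 gf 30.0
245  60O 92d 94O 108d 113O 116d 117. 246O 253d 255O 270d 271O 287d 288.
280  60. 103d 114. 246O 253d 255O 270d 271O 287d 288.
312  60. 246d 247O 287d 288.
```

arm_command:
  series:
    - [1.5,0,1.5,0]
    - [1.5,0,1.5,0]
    - [1.5,0,1.5,0]
    - [1.5,0,1.5,0]
    - [1.5,0,1.5,0]
    - [1.3,0,1.6,0]
    - [1.2,0,1.6,0]
    - [0,0,0,0]

```text
t: 28.57
position: [507.5, 274.5, 36.2]
tool_rot: [-2.085, -2.349, -0.004]
force: [-3.2, 5.2, 12.2]
grip_width: 55.5
grip_force: 30.0
```

```bash
python3 -c "
from h import *
instop(); band('b26')
im=cv2.imread('pics/b26_w.png'); h=cv2.cvtColor(im,cv2.COLOR_BGR2HSV)
print([(y,*[int(v) for v in h[y,280]]) for y in range(236,320,4)])"
```

```text
stop xy [-10.4 -60.9] z 36.2 toolx ang in stop 270.2
t 28.57 p [507.5 274.5  36.2] rot [-2.085 -2.349 -0.004] F [-3.2  5.2 12.2] w 55.5 gf 30.0
245  60O 61d 62O 108d 111O 124d 129O 132d 133. 244d 245O 256d 271O 275d 282O 283d 284.
280  60. 118d 130. 244d 245O 253d 268O 270d 282O 284.
312  60. 244d 282O 284.
[(236, 71, 98, 99), (240, 71, 98, 94), (244, 12, 170, 132), (248, 11, 195, 186), (252, 11, 195, 182), (256, 11, 196, 163), (260, 12, 197, 162), (264, 11, 196, 164), (268, 11, 196, 186), (272, 12, 196, 168), (276, 12, 194, 164), (280, 12, 195, 162), (284, 103, 49, 98), (288, 165, 5, 113), (292, 15, 4, 133), (296, 173, 8, 132), (300, 165, 4, 134), (304, 120, 4, 63), (308, 100, 13, 60), (312, 170, 6, 134), (316, 0, 3, 73)]
```

arm_command:
  series:
    - [0.8,0,1.8,0]
    - [0.8,0,1.8,0]
    - [0.7,0,1.8,0]
    - [0.6,0,1.8,0]
    - [0.6,0,1.9,0]
    - [0.5,0,1.9,0]
    - [0,0,0,0]

```text
t: 29.2
position: [506.9, 278.9, 25.3]
tool_rot: [-2.084, -2.348, -0.004]
force: [-3.9, 7.8, 13.0]
grip_width: 56.1
grip_force: 30.0
```

```bash
python3 -c "
from h import *
instop(); band('b27')
im=cv2.imread('pics/b27_w.png'); h=cv2.cvtColor(im,cv2.COLOR_BGR2HSV)
print([(y,*[int(v) for v in h[y,280]]) for y in range(236,320,4)])"
```

```text
stop xy [-10.4 -65.4] z 25.3 toolx ang in stop 270.2
t 29.2 p [506.9 278.9  25.3] rot [-2.084 -2.348 -0.004] F [-3.9  7.8 13. ] w 56.1 gf 30.0
245  60O 62d 63O 115d 117O 131d 136O 140d 141. 241d 274O 276.
280  60. 122d 134O 137d 138. 241O 243d 274O 276.
312  60. 241O 244d 275O 276.
[(236, 72, 100, 97), (240, 15, 120, 132), (244, 12, 195, 166), (248, 11, 194, 170), (252, 11, 193, 169), (256, 11, 194, 166), (260, 11, 192, 149), (264, 11, 195, 150), (268, 11, 194, 151), (272, 12, 198, 152), (276, 11, 105, 129), (280, 0, 5, 104), (284, 165, 4, 126), (288, 0, 4, 127), (292, 170, 6, 128), (296, 150, 2, 137), (300, 165, 4, 138), (304, 105, 8, 68), (308, 120, 7, 69), (312, 120, 4, 69), (316, 0, 0, 80)]
```

arm_command:
  series:
    - [0.5,0,1.8,0]
    - [0.5,0,1.8,0]
    - [0.4,0,1.8,0]
    - [0.3,0,1.8,0]
    - [0.3,0,1.8,0]
    - [0.2,0,1.8,0]
    - [0.2,0,1.7,0]
    - [0,0,0,0]

```text
t: 29.92
position: [506.6, 281.3, 12.7]
tool_rot: [-2.085, -2.348, -0.004]
force: [-1.7, 6.6, 9.8]
grip_width: 56.1
grip_force: 30.0
```

arm_command:
  series:
    - [0.2,0,1,0]
    - [0.1,0,1,0]
    - [0.1,0,1,0]
    - [0,0,0,0]

```text
t: 30.25
position: [506.6, 281.6, 9.8]
tool_rot: [-2.085, -2.348, -0.004]
force: [-3.5, 8.1, 11.0]
grip_width: 56.0
grip_force: 30.0
```

```bash
cat >> h.py <<'E'
def tilt2():
    # tilt of the B face from its visible nylon rows
    o=env.get_obs(); im=env.camera('wrist'); h=cv2.cvtColor(im,cv2.COLOR_BGR2HSV)
    for c in(250,280,310):
        y=[k for k in range(200,320) if 5<h[k,c,0]<18 and h[k,c,1]>130]; print(c,min(y),max(y))
    M=Ro.from_rotvec(o['tool_rot']).as_matrix(); C=cam('wrist')
    lo,hi=min(y),max(y)
    for f in(70,75,80,85,90):
        c,s=np.cos(np.radians(f)),np.sin(np.radians(f))
        # nylonA on plate z=6; corner nylonB at height 6+56cos f ; find X from row lo, then row of seam
        zB=6+56*c; X=xrow(lo,zB)[0]; w=np.array(o['position'])*[1,1,0]+M[:,0]*(X-25*c)+[0,0,zB+25*s]
        print(f,'nylonB X',X,'seam row',proj(C,w)[0][1].round(1),'observed',hi+.5)
E
python3 -c "
from h import *
instop(); st(); tilt2()"
```

```text
stop xy [-10.4 -68.1] z 9.8 toolx ang in stop 270.2
t 30.25 p [506.6 281.6   9.8] rot [-2.085 -2.348 -0.004] F [-3.5  8.1 11. ] w 56.0 gf 30.0
250 237 263
280 237 263
310 237 263
70 nylonB X 14.6 seam row 268.5 observed 263.5
75 nylonB X 12.8 seam row 264.6 observed 263.5
80 nylonB X 11.0 seam row 260.5 observed 263.5
85 nylonB X 9.2 seam row 256.4 observed 263.5
90 nylonB X 7.4 seam row 252.3 observed 263.5
```

arm_command:
  series:
    - [-1.2,0,-0.5,0]
    - [-1.2,0,-0.5,0]
    - [-1.2,0,0,0]
    - [0,0,1,0]
    - [0,0,1.5,0]
    - [0,0,1.5,0]
    - [0,0,1.5,0]
    - [0,0,0,0]

```text
t: 30.97
position: [506.7, 276.9, 4.7]
tool_rot: [-2.086, -2.348, -0.002]
force: [-3.5, 6.9, 7.8]
grip_width: 55.7
grip_force: 32.7
```

```bash
python3 -c "
from h import *
instop(); st(); tilt2()"
```

```text
stop xy [ -9.9 -63.4] z 4.7 toolx ang in stop 270.2
t 30.97 p [506.7 276.9   4.7] rot [-2.086e+00 -2.348e+00 -2.000e-03] F [-3.5  6.9  7.8] w 55.7 gf 32.7
250 238 260
280 238 260
310 239 260
70 nylonB X 15.2 seam row 272.2 observed 260.5
75 nylonB X 13.5 seam row 267.8 observed 260.5
80 nylonB X 11.7 seam row 263.6 observed 260.5
85 nylonB X 9.8 seam row 259.4 observed 260.5
90 nylonB X 7.9 seam row 255.3 observed 260.5
```

arm_command:
  series:
    - [0.8,0,0.5,0]
    - [0.2,0,1.2,0]
    - [0,0,1.2,0]
    - [0,0,0.8,0]
    - [0,0,0,0]
    - [0,0,0,0]

```text
t: 31.52
position: [506.7, 277.6, 1.1]
tool_rot: [-2.086, -2.348, -0.001]
force: [-2.2, 4.5, 6.2]
grip_width: 55.5
grip_force: 30.0
```

```bash
python3 -c "
from h import *
instop(); st(); tilt2()"
```

```text
stop xy [-10.  -64.1] z 1.1 toolx ang in stop 270.2
t 31.52 p [506.7 277.6   1.1] rot [-2.086e+00 -2.348e+00 -1.000e-03] F [-2.2  4.5  6.2] w 55.5 gf 30.0
250 239 258
280 239 258
310 239 258
70 nylonB X 16.7 seam row 272.8 observed 258.5
75 nylonB X 14.9 seam row 268.6 observed 258.5
80 nylonB X 13.1 seam row 264.2 observed 258.5
85 nylonB X 11.3 seam row 259.7 observed 258.5
90 nylonB X 9.4 seam row 255.5 observed 258.5
```

arm_command:
  series:
    - [0,0,0.7,0]
    - [0,0,0.2,0]
    - [0,0,0,0]

```text
t: 31.82
position: [506.7, 277.7, 0.3]
tool_rot: [-2.086, -2.348, -0.002]
force: [-3.9, 5.7, 10.9]
grip_width: 55.9
grip_force: 30.8
```

arm_command:
  series:
    - [0,0,0,0]
    - [0,0,0,0]
    - [0,0,0,0]
    - [0,0,0,0]
  fingers: 0.4

```text
t: 32.15
position: [507.8, 277.7, 0.4]
tool_rot: [2.087, 2.348, 0.004]
force: [3.4, 6.5, 2.9]
grip_width: 65.7
grip_force: 4.0
```

```bash
python3 -c "
from h import *
instop(); st(); tilt2()"
```

```text
stop xy [-11.1 -64. ] z 0.4 toolx ang in stop 270.1
t 32.15 p [5.078e+02 2.777e+02 4.000e-01] rot [2.087 2.348 0.004] F [3.4 6.5 2.9] w 65.7 gf 4.0
250 238 254
280 238 254
310 238 254
70 nylonB X 17.5 seam row 271.9 observed 254.5
75 nylonB X 15.8 seam row 267.5 observed 254.5
80 nylonB X 14.0 seam row 263.1 observed 254.5
85 nylonB X 12.1 seam row 258.8 observed 254.5
90 nylonB X 10.3 seam row 254.4 observed 254.5
```

arm_command:
  series:
    - [0,0,-3,0]
    - [0,0,-8,0]
    - [-6,0,-9,0]
    - [-6,0,0,0]
    - [-6,0,0,0]
    - [0,0,0,0]
    - [0,0,0,0]

```text
t: 32.78
position: [508.8, 257.9, 19.7]
tool_rot: [-2.089, -2.347, 0.001]
force: [0.4, 1.1, 0.4]
grip_width: 65.9
grip_force: 0.0
```

arm_command:
  series:
    - [0,0,0,0]
    - [0,0,0,0]
    - [0,0,0,0]
    - [0,0,0,0]
    - [0,0,0,0]
    - [0,0,0,0]
  fingers: -1

```text
t: 33.28
position: [508.6, 258.8, 19.7]
tool_rot: [-2.087, -2.348, 0.001]
force: [-0.4, -0.0, -1.4]
grip_width: 56.0
grip_force: 30.0
```

```bash
python3 -c "
from h import *
instop(); st()
im=env.camera('wrist'); cv2.imwrite('pics/w30.png',im); h=cv2.cvtColor(im,cv2.COLOR_BGR2HSV)
for c in(260,280,300): print([(y,*[int(v) for v in h[y,c]]) for y in range(190,318,4)])
print(xrow(230,36),xrow(280,36))"
```

```text
stop xy [ -9.7 -45.1] z 19.7 toolx ang in stop 270.1
t 33.28 p [508.6 258.8  19.7] rot [-2.087e+00 -2.348e+00  1.000e-03] F [-0.4 -0.  -1.4] w 56.0 gf 30.0
[(190, 71, 102, 188), (194, 71, 103, 188), (198, 71, 101, 185), (202, 11, 205, 154), (206, 11, 192, 158), (210, 11, 176, 165), (214, 165, 2, 244), (218, 0, 1, 243), (222, 165, 2, 243), (226, 0, 1, 242), (230, 0, 1, 248), (234, 0, 2, 245), (238, 0, 2, 243), (242, 0, 2, 246), (246, 135, 3, 153), (250, 0, 2, 153), (254, 30, 2, 152), (258, 0, 6, 134), (262, 0, 6, 135), (266, 0, 4, 133), (270, 150, 4, 138), (274, 173, 8, 135), (278, 10, 6, 137), (282, 0, 0, 100), (286, 170, 6, 129), (290, 165, 4, 133), (294, 165, 4, 133), (298, 0, 4, 134), (302, 120, 8, 64), (306, 120, 8, 65), (310, 113, 15, 66), (314, 105, 8, 65)]
[(190, 70, 102, 188), (194, 71, 101, 186), (198, 71, 103, 188), (202, 11, 206, 157), (206, 12, 193, 157), (210, 12, 187, 176), (214, 170, 3, 244), (218, 0, 2, 243), (222, 0, 1, 242), (226, 0, 2, 242), (230, 0, 2, 242), (234, 0, 1, 241), (238, 165, 2, 241), (242, 165, 2, 240), (246, 128, 14, 74), (250, 110, 10, 75), (254, 120
[... 269 characters left out ...]
, 12, 65), (314, 120, 8, 65)]
[(190, 71, 101, 187), (194, 71, 100, 188), (198, 71, 101, 189), (202, 11, 205, 158), (206, 12, 195, 157), (210, 12, 184, 168), (214, 170, 3, 243), (218, 0, 1, 242), (222, 165, 2, 242), (226, 173, 4, 247), (230, 108, 11, 112), (234, 113, 9, 113), (238, 150, 3, 161), (242, 0, 2, 241), (246, 165, 4, 129), (250, 170, 6, 134), (254, 165, 4, 133), (258, 160, 6, 134), (262, 120, 2, 132), (266, 170, 6, 134), (270, 0, 6, 133), (274, 10, 6, 135), (278, 130, 11, 67), (282, 135, 8, 63), (286, 90, 4, 62), (290, 0, 2, 128), (294, 0, 4, 132), (298, 150, 2, 133), (302, 120, 8, 66), (306, 120, 8, 66), (310, 105, 8, 66), (314, 130, 11, 67)]
[ 19.2   1.  -16.2] [-12.6   1.1 -16.2]
```

arm_command:
  series:
    - [0,0,-4,0]
    - [-10,-4,0,0]
    - [-12,-4,0,0]
    - [-12,-4,0,0]
    - [-12,-4,0,0]
    - [-10,-4,0,0]
    - [0,0,0,0]
    - [0,0,0,0]

```text
t: 34.0
position: [495.4, 200.1, 24.0]
tool_rot: [-2.089, -2.346, -0.0]
force: [0.1, 0.3, -2.0]
grip_width: 55.4
grip_force: 30.0
```

arm_command:
  series:
    - [0,0,2,0]
    - [0,0,1.5,0]
    - [0,0,0.5,0]
    - [0,0,0,0]

```text
t: 34.33
position: [495.4, 201.1, 19.7]
tool_rot: [-2.087, -2.348, 0.001]
force: [-0.1, 0.1, -2.2]
grip_width: 55.6
grip_force: 30.0
```

```bash
python3 -c "
from h import *
instop(); st()"
```

```text
stop xy [10.  10.6] z 19.7 toolx ang in stop 270.2
t 34.33 p [495.4 201.1  19.7] rot [-2.087e+00 -2.348e+00  1.000e-03] F [-0.1  0.1 -2.2] w 55.6 gf 30.0
```

arm_command:
  series:
    - [0,-0.5,0,0]
    - [0,-0.5,0,0]
    - [0,-0.4,0,0]
    - [0,0,0,0]

```text
t: 34.67
position: [493.9, 200.6, 19.8]
tool_rot: [-2.087, -2.348, 0.0]
force: [-0.3, 0.1, -2.6]
grip_width: 55.8
grip_force: 30.0
```

arm_command:
  series:
    - [-0.5,0,0,0]
    - [-0.5,0,0,0]
    - [-0.5,0,0,0]
    - [0,0,0,0]

```text
t: 35.0
position: [494.3, 198.9, 19.9]
tool_rot: [2.088, 2.348, -0.0]
force: [-0.6, -0.5, -1.7]
grip_width: 55.7
grip_force: 30.0
```

arm_command:
  series:
    - [0,-0.3,0,0]
    - [0,-0.3,0,0]
    - [0,0,0,0]

```text
t: 35.25
position: [493.6, 199.0, 19.9]
tool_rot: [-2.087, -2.348, 0.0]
force: [0.4, 0.7, -2.5]
grip_width: 55.6
grip_force: 30.0
```

arm_command:
  series:
    - [0,-0.3,0.3,0]
    - [0,-0.3,0,0]
    - [0,-0.3,0,0]
    - [0,0,0,0]

```text
t: 35.58
position: [492.8, 198.9, 19.6]
tool_rot: [2.087, 2.348, 0.0]
force: [0.6, -0.1, -0.6]
grip_width: 55.7
grip_force: 30.0
```

arm_command:
  series:
    - [-0.4,0,0,0]
    - [-0.4,0,0,0]
    - [0,0,0,0]

```text
t: 35.83
position: [492.8, 198.2, 19.6]
tool_rot: [-2.087, -2.348, -0.0]
force: [0.1, 1.4, 1.1]
grip_width: 55.8
grip_force: 30.0
```

arm_command:
  series:
    - [0,-0.3,0,0]
    - [0,-0.3,0,0]
    - [0,0,0,0]

```text
t: 36.08
position: [492.4, 198.0, 19.6]
tool_rot: [2.087, 2.348, 0.0]
force: [1.0, -0.1, 0.2]
grip_width: 55.9
grip_force: 30.0
```

arm_command:
  series:
    - [0,-0.3,0,0]
    - [0,-0.3,0,0]
    - [0,-0.3,0,0]
    - [0,0,0,0]

```text
t: 36.42
position: [492.0, 198.0, 19.7]
tool_rot: [2.087, 2.347, 0.001]
force: [5.4, 1.1, -4.1]
grip_width: 55.8
grip_force: 30.0
```

arm_command:
  series:
    - [-0.4,0,0,0]
    - [-0.4,0,0,0]
    - [-0.3,0,0,0]
    - [0,0,0,0]

```text
t: 36.75
position: [492.1, 197.4, 19.8]
tool_rot: [2.087, 2.348, 0.002]
force: [4.6, 3.1, -1.8]
grip_width: 56.1
grip_force: 30.0
```

```bash
python3 -c "
from h import *
instop(); o=st(); print(o['moment']); im=env.camera('wrist'); cv2.imwrite('pics/w31.png',im)"
```

```text
stop xy [13.7 13.9] z 19.8 toolx ang in stop 270.1
t 36.75 p [492.1 197.4  19.8] rot [2.087e+00 2.348e+00 2.000e-03] F [ 4.6  3.1 -1.8] w 56.1 gf 30.0
[ 0.70331469 -1.05431926 -0.0036562 ]
```

View pics/w31.png

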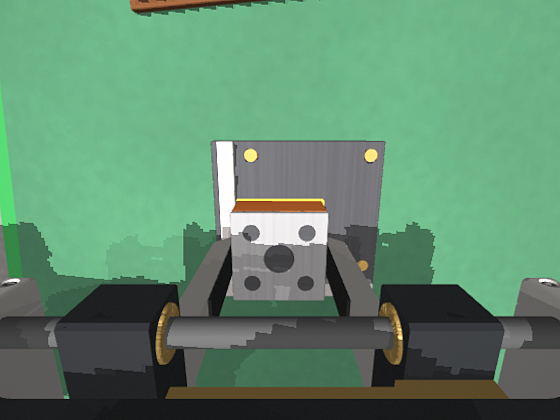

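arm_command:
  series:
    - [-0.3,0,0,0]
    - [-0.2,0,0,0]
    - [0,0,0,0]

```text
t: 37.05
position: [492.2, 196.9, 19.7]
tool_rot: [2.087, 2.348, 0.002]
force: [4.6, 3.6, -1.7]
grip_width: 55.8
grip_force: 30.0
```

arm_command:
  series:
    - [-0.2,0,0,0]
    - [0,0,0,0]
    - [0,0,0,0]

```text
t: 37.3
position: [492.2, 196.7, 19.8]
tool_rot: [2.087, 2.348, 0.002]
force: [4.1, 3.6, -2.0]
grip_width: 55.4
grip_force: 30.0
```

arm_command:
  series:
    - [-0.4,0,0,0]
    - [-0.4,0,0,0]
    - [0,0,0,0]

```text
t: 37.55
position: [492.2, 196.7, 19.8]
tool_rot: [-2.086, -2.349, -0.003]
force: [3.7, 6.9, -2.1]
grip_width: 56.1
grip_force: 30.0
```

arm_command:
  series:
    - [-0.4,0,0,0]
    - [-0.4,0,0,0]
    - [0,0,0,0]

```text
t: 37.8
position: [492.2, 196.6, 19.8]
tool_rot: [-2.085, -2.349, -0.003]
force: [3.0, 10.5, -1.1]
grip_width: 55.6
grip_force: 30.0
```

arm_command:
  series:
    - [0.4,0,0,0]
    - [0.2,0,0,0]
    - [0,0,0,0]

```text
t: 38.05
position: [492.2, 196.6, 19.8]
tool_rot: [-2.086, -2.349, -0.003]
force: [2.4, 7.4, -1.1]
grip_width: 55.8
grip_force: 30.0
```

arm_command:
  series:
    - [0,0,0,0]
    - [0,0,0,0]
    - [0,0,0,0]
    - [0,0,0,0]
    - [0,0,-10,0]
    - [0,0,-20,0]
    - [0,0,-20,0]
    - [0,0,0,0]
  fingers: 0.5

```text
t: 38.72
position: [493.2, 195.4, 72.9]
tool_rot: [2.088, 2.346, 0.005]
force: [1.7, 0.3, 0.5]
grip_width: 70.1
grip_force: 0.0
```

```bash
cat > m.py <<'E'
from h import *
instop(); st(); C=cam('wrist'); im=env.camera('wrist'); cv2.imwrite('pics/w32.png',im)
K,R,t=C
for r in env.regions_of('wrist','block')[:1]:
    m=r['pixels'].astype(np.uint8); hsv=cv2.cvtColor(im,cv2.COLOR_BGR2HSV); print(r['confidence'],r['box'])
    top=(m>0)&(hsv[:,:,1]<60); cs,_=cv2.findContours(top.astype(np.uint8),0,1); c=max(cs,key=cv2.contourArea)
    w=unproj(C,c[:,0,:],36)[:,:2].astype(np.float32); b=cv2.minAreaRect(w); cc,s=np.cos(SA),np.sin(SA)
    print('block in stop',((np.array(b[0])-S)@np.array([[cc,-s],[s,cc]])).round(1),b[1],'ang rel',round((b[2]-np.degrees(SA))%90,2))
g=cv2.cvtColor(im,cv2.COLOR_BGR2GRAY)
E
python3 m.py
```

```text
stop xy [12.8 16.1] z 72.9 toolx ang in stop 270.1
t 38.72 p [493.2 195.4  72.9] rot [2.088 2.346 0.005] F [1.7 0.3 0.5] w 70.1 gf 0.0
0.83 [239.4, 183.5, 76.3, 78.0]
block in stop [13.7 12.2] (55.878692626953125, 55.76837158203125) ang rel 0.05
```

arm_command:
  series:
    - [0,12,0,0]
    - [0,13,0,0]
    - [0,13,0,0]
    - [0,13,0,0]
    - [0,0,0,0]
    - [0,0,0,0]
    - [0,0,0,0]
    - [0,0,0,0]
  fingers: -1

```text
t: 39.48
position: [541.4, 200.9, 69.3]
tool_rot: [-2.087, -2.347, 0.001]
force: [0.7, 0.1, 0.7]
grip_width: 20.5
grip_force: 0.0
```

```bash
python3 m.py
```

```text
stop xy [-35.7  16.1] z 69.3 toolx ang in stop 270.1
t 39.48 p [541.4 200.9  69.3] rot [-2.087e+00 -2.347e+00  1.000e-03] F [0.7 0.1 0.7] w 20.5 gf 0.0
0.79 [170.8, 184.8, 86.3, 78.6]
block in stop [13.3 12.3] (56.248252868652344, 55.884002685546875) ang rel 89.97
```

arm_command:
  series:
    - [4,0,0,0]
    - [0,0,0,0]
    - [0,0,0,0]
    - [0,0,0,0]
    - [0,0,18,0]
    - [0,0,18,0]
    - [0,0,18,0]
    - [0,0,3,0]

```text
t: 40.25
position: [540.5, 204.6, 10.3]
tool_rot: [-2.087, -2.347, 0.005]
force: [-1.1, 0.3, -0.6]
grip_width: 0.4
grip_force: 0.0
```

arm_command:
  series:
    - [0,0,0,0]
    - [0,-2,0,0]
    - [0,-1.5,0,0]
    - [0,-1,0,0]
    - [0,-1,0,0]
    - [0,-1,0,0]
    - [0,0,0,0]

```text
t: 40.83
position: [535.3, 204.5, 12.9]
tool_rot: [-2.087, -2.348, -0.0]
force: [-0.3, -0.3, -1.6]
grip_width: 0.7
grip_force: 0.0
```

arm_command:
  series:
    - [0,-0.5,0,0]
    - [0,-0.5,0,0]
    - [0,-0.5,0,0]
    - [0,0,0,0]

```text
t: 41.17
position: [533.8, 204.1, 12.6]
tool_rot: [-2.087, -2.348, 0.0]
force: [0.2, -0.5, -0.6]
grip_width: 0.3
grip_force: 0.0
```

arm_command:
  series:
    - [0,-0.5,0,0]
    - [0,-0.5,0,0]
    - [0,-0.5,0,0]
    - [0,0,0,0]

```text
t: 41.5
position: [532.3, 204.0, 12.5]
tool_rot: [-2.087, -2.348, 0.0]
force: [0.4, -0.0, -0.4]
grip_width: 0.5
grip_force: 0.0
```

arm_command:
  series:
    - [0,-0.4,0,0]
    - [0,-0.4,0,0]
    - [0,0,0,0]

```text
t: 41.75
position: [532.0, 203.9, 12.7]
tool_rot: [2.087, 2.348, 0.001]
force: [1.9, 0.6, -0.1]
grip_width: 0.7
grip_force: 1.1
```

arm_command:
  series:
    - [0,-0.4,0,0]
    - [0,-0.4,0,0]
    - [0,0,0,0]

```text
t: 42.0
position: [531.9, 203.9, 13.0]
tool_rot: [2.087, 2.347, 0.002]
force: [5.9, 0.7, 1.0]
grip_width: 0.7
grip_force: 2.9
```

arm_command:
  series:
    - [0,2,0,0]
    - [0,6,0,0]
    - [0,0,-20,0]
    - [0,0,-20,0]
    - [15,-14,0,0]
    - [16,-18,0,0]
    - [15,-16,0,0]
    - [0,0,0,0]

```text
t: 42.67
position: [482.5, 247.4, 52.1]
tool_rot: [-2.082, -2.35, 0.003]
force: [1.3, 1.1, -0.2]
grip_width: 0.5
grip_force: 0.0
```

arm_command:
  series:
    - [0,0,0,0]
    - [0,0,18,0]
    - [0,0,18,0]
    - [0,0,4,0]
    - [-2,0,0,0]
    - [0,0,0,0]
    - [0,0,0,0]

```text
t: 43.25
position: [486.7, 242.4, 13.3]
tool_rot: [2.088, 2.347, 0.001]
force: [-0.3, -0.6, 0.3]
grip_width: 0.4
grip_force: 0.0
```

```bash
python3 m.py
```

```text
stop xy [ 13.8 -31.4] z 13.3 toolx ang in stop 270.1
t 43.25 p [486.7 242.4  13.3] rot [2.088e+00 2.347e+00 1.000e-03] F [-0.3 -0.6  0.3] w 0.4 gf 0.0
0.93 [231.4, 270.4, 92.1, 97.3]
block in stop [13.6 32.5] (5.692352294921875, 15.007427215576172) ang rel 0.04
```

Now push gently towards +y (tool −x).

arm_command:
  series:
    - [-1.5,0,0,0]
    - [-1,0,0,0]
    - [-0.8,0,0,0]
    - [-0.6,0,0,0]
    - [0,0,0,0]

```text
t: 43.77
position: [486.4, 238.8, 12.7]
tool_rot: [-2.088, -2.348, -0.0]
force: [0.2, 0.2, 0.5]
grip_width: 0.9
grip_force: 0.0
```

arm_command:
  series:
    - [-0.6,0,0,0]
    - [-0.6,0,0,0]
    - [-0.6,0,0,0]
    - [0,0,0,0]

```text
t: 44.1
position: [486.6, 237.0, 12.6]
tool_rot: [2.087, 2.348, -0.0]
force: [-0.1, 0.1, 0.3]
grip_width: 0.4
grip_force: 0.0
```

arm_command:
  series:
    - [-0.5,0,0,0]
    - [-0.5,0,0,0]
    - [-0.5,0,0,0]
    - [0,0,0,0]

```text
t: 44.43
position: [486.8, 236.0, 12.6]
tool_rot: [-2.087, -2.348, -0.0]
force: [-0.2, 2.2, 0.5]
grip_width: 0.4
grip_force: 1.3
```

arm_command:
  series:
    - [-0.4,0,0,0]
    - [-0.4,0,0,0]
    - [0,0,0,0]

```text
t: 44.68
position: [486.8, 235.9, 12.7]
tool_rot: [-2.086, -2.348, -0.001]
force: [-1.0, 6.9, 0.3]
grip_width: 0.5
grip_force: 3.4
```

arm_command:
  series:
    - [2,0,0,0]
    - [10,0,0,0]
    - [0,0,-20,0]
    - [0,0,-30,0]
    - [0,0,-20,0]
    - [-15,0,0,0]
    - [-10,0,0,0]
    - [0,0,0,0]

```text
t: 45.35
position: [488.3, 219.9, 82.3]
tool_rot: [2.09, 2.346, -0.001]
force: [1.1, -0.9, -0.2]
grip_width: 0.7
grip_force: 0.0
```

arm_command:
  series:
    - [0,0,-20,0]
    - [0,0,0,0]
    - [0,0,0,0]
  fingers: 1

```text
t: 45.6
position: [488.4, 222.2, 102.3]
tool_rot: [-2.087, -2.348, -0.0]
force: [-0.3, -0.0, 0.3]
grip_width: 17.4
grip_force: 0.0
```

```bash
python3 m.py; python3 -c "
from h import *
C=cam('wrist'); im=cv2.imread('pics/w32.png'); h=cv2.cvtColor(im,cv2.COLOR_BGR2HSV)
c,s=np.cos(SA),np.sin(SA); f=lambda x,y,z: proj(C,np.r_[S+np.array([[c,-s],[s,c]])@[x,y],z])[0].astype(int)
# scan over the block/rail gaps (stop frame, z=14)
for y in (-10,5,20):
  print('x-scan y',y,[(x,int(h[q[1],q[0],1]),int(h[q[1],q[0],2])) for x in range(36,56,1) for q in [f(x,y,14)]])
"
```

```text
stop xy [ 14.5 -11.1] z 102.3 toolx ang in stop 270.1
t 45.6 p [488.4 222.2 102.3] rot [-2.087 -2.348 -0.   ] F [-0.3 -0.   0.3] w 17.4 gf 0.0
0.78 [247.3, 209.6, 67.9, 65.8]
block in stop [13.3 12.5] (55.32752990722656, 55.34699249267578) ang rel 0.12
x-scan y -10 [(36, 186, 145), (37, 190, 157), (38, 191, 155), (39, 188, 156), (40, 192, 155), (41, 200, 152), (42, 200, 158), (43, 71, 222), (44, 0, 255), (45, 0, 255), (46, 0, 254), (47, 1, 254), (48, 1, 254), (49, 1, 255), (50, 0, 255), (51, 0, 255), (52, 7, 76), (53, 11, 116), (54, 8, 127), (55, 9, 112)]
x-scan y 5 [(36, 6, 79), (37, 2, 126), (38, 3, 152), (39, 3, 153), (40, 3, 154), (41, 2, 148), (42, 2, 129), (43, 6, 130), (44, 9, 138), (45, 12, 167), (46, 12, 165), (47, 13, 163), (48, 13, 160), (49, 13, 163), (50, 12, 166), (51, 14, 162), (52, 7, 108), (53, 19, 66), (54, 11, 72), (55, 65, 79)]
x-scan y 20 [(36, 12, 106), (37, 14, 106), (38, 12, 106), (39, 14, 106), (40, 17, 107), (41, 17, 106), (42, 14, 107), (43, 14, 106), (44, 12, 103), (45, 12, 105), (46, 10, 132), (47, 11, 166), (48, 11, 164), (49, 11, 164), (50, 12, 169), (51, 14, 149), (52, 10, 49), (53, 8, 64), (54, 12, 63), (55, 36, 70)]
```

```bash
python3 -c "
from plant import env
print(env.sign_off())"
```

```text
the job is handed in; nothing more can be done
None
```

The block lies steel face up on the marked square, pushed snugly against both rails (about 10 N at most). It was turned in two goes, standing released in between, and the job was handed in at about 46 s; it settled the last few degrees by itself at each release.

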